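Build a stepped heel in the gluing jig and set the stop

TASK

Build the shoe heel on the cork seat of the jig: the large leather lift first, on it the medium one, then the small one, and the black rubber top piece last, each lying flat, centred across the seat and with its straight edge above the seat's straight edge. Then slide the metal stop along its bar towards the heel until its rear end is level with the seat-side edge of the white ring, and let go of it there. Leave the tin, the jar and the hammer where they are.

Things in the scene. Friction and masses are not known exactly. Their poses are not given: they have to be found in the camera images.
- lift_large: Largest heel lift: D-shaped flat block of brown leather-board, 64 mm wide, 74 mm from straight edge to tip of round back, 12 mm thick. Sides straight and parallel for 42 mm behind the straight edge (grip across them), then a half circle. Origin: middle of the straight edge, underside; x points to the round back, y across, z up. About 50 g.
- lift_medium: Middle heel lift: D-shaped flat block of brown leather-board, 54 mm wide, 62 mm from straight edge to tip of round back, 12 mm thick. Sides straight and parallel for 35 mm behind the straight edge (grip across them), then a half circle. Origin: middle of the straight edge, underside; x points to the round back, y across, z up. About 40 g.
- lift_small: Smallest heel lift: D-shaped flat block of brown leather-board, 44 mm wide, 52 mm from straight edge to tip of round back, 12 mm thick. Sides straight and parallel for 30 mm behind the straight edge (grip across them), then a half circle. Origin: middle of the straight edge, underside; x points to the round back, y across, z up. About 30 g.
- top_piece: Heel top piece: D-shaped flat block of black rubber with 5 brass nails, 36 mm wide, 44 mm from straight edge to tip of round back, 8 mm thick. Sides straight and parallel for 26 mm behind the straight edge (grip across them), then a half circle. Origin: middle of the straight edge, underside; x points to the round back, y across, z up. About 20 g.
- jig: Fixed jig: wood base, x -160 to 90 mm, 76 wide, 8 high. Origin: middle of the straight edge of its cork seat, at bench level; x points to the seat's round end, y across, z up. Seat: D-shaped, 68 wide, x 0 to 78 mm, top 14 mm above the bench. Level dark steel bar, 12 mm thick, axis y = 0, z = 40, from a post (34 wide, 60 high, x -155 to -137) to x = -12 mm.
- stop (a joint): Aluminium stop's slide along the bar to the seat, m: 0 (by the post) to 0.085. A collar, 30 mm across, 34 long, with a 44 mm square, 5 mm thick plate on its seat end. In the jig frame the collar's middle is at x = -103 mm + joint, y = 0, z = 40 mm; grip it across the bar. About 3 N friction; stays where left. At 0.075 its rear end is level with mark, its plate 6 mm short of the seat.
- mark (a point): Seat-side edge of the 5 mm wide white ring on the jig's bar, on the bar's axis (jig frame x = -45, y = 0, z = 40 mm). The rear end (away from the seat) of the stop belongs level with it.
- tin: Bystander: open round steel cup, 90 mm across, 50 mm high. Origin: centre of its underside.
- jar: Bystander: closed jar, 60 mm across, 60 mm high. Origin: centre of its underside.
- hammer: Bystander: hammer 240 mm long, lying at the left, handle towards the robot. Origin: on its underside; x points along it to the head.
Not all that is in view belongs to the job. Leave any green or orange look-alike of the lift_large alone.

How it is judged:
By the outcome, as a careful person would: the job done as asked, in the order asked, and still so for the second after the job is handed in, with the robot touching nothing.
It also fails if it takes over 122 s, if anything falls off the work surface, if the arm or the gripper's body presses on something with over 40 N, if the wrist force passes 120 N, or if a joint passes its speed limit or range.

ROBOT

A 7-joint arm with a two-finger parallel gripper is mounted at the origin on the work surface. World frame = base frame: x ahead of the robot, y to its left, z up, the work surface at z = 0. Lengths are in m, angles in rad, forces in N, time in s.
With the tool pointing down it reaches from about 0.4 to 0.875 m from the base axis. Payload 4.4 kg.
Tool frame: the origin (TCP) lies between the finger pads; the fingertips stand 17 mm ahead of it and the grasp point (between the pads) lies 2 mm behind it; z points along the fingers, y is the line along which they close (so a half turn about z gives the same grasp; the last joint's range is limited). The gripper opens to 85 mm and grips with 20 to 120 N. Pads are 22 mm wide; open, the fingers measure 114 mm over their backs; the gripper's body (76 mm by 85 mm) begins 54 mm behind the grasp point. The pads swing forward as they close: fully open they stand 13 mm farther back than shut.
Start: joints at [-1.255, 0.628, 0.038, 1.517, -0.027, 0.996, -0.02], TCP at [0.242, 0.603, 0.248] pointing down, gripper open.
Joint ranges: [-3.06, 3.06], [-0.37, 2.12], [-1.25, 1.32], [0.18, 2.47], [-1.1, 4.24], [0.23, 1.98], [-2.94, 2.94]. Speed limits (rad/s): [2.57, 2.57, 3.14, 3.14, 3.14, 3.14, 3.14].

INTERFACE

Orientations are given as a 3x3 rotation matrix whose columns are the frame's x, y, z axes.
In Python, from bench import manip gives the robot as it stands. The module is installed in compiled form; this text tells all that it offers.
- The arm moves only by the tool play_rows, never from a script. Its arguments are lists of equal length, an entry for each row: "translation": the shift along the tool's x, y, z in m, a list of three; "turn": the turn, a rotation vector about the tool's x, y, z in rad, a list of three; "fingers": the gripper's target within -1 to 1 (fully open at 1, half-way at 0, shut at -1). In form: {"translation": [[x, y, z], ...], "turn": [[wx, wy, wz], ...], "fingers": [fingers, ...]}. A call has 1 to 5 rows; each row is the pose to reach, as a shift and turn from the pose commanded when the call began, along the tool's axes at that moment; what a row does not reach only later rows make up. A row lasts 1/8 s, in which the tool goes at most 62.5 mm and 10.7 degrees, less where a joint would pass 70% of its speed; a pose out of reach is approached as far as the arm can. A call with a gripper value outside its range is refused whole. The fingers move at their own pace and stop on an object; "squeeze" is the grip in N (left out, the last holds). Time passes only in rows, so rows that repeat a pose let the fingers close. It gives the time, the measured TCP pose, the force, the opening and the grip force at its end, in the units of the state.
- manip.get_state(): the state, without advancing time (a new reading comes with each control period).
- manip.get_image(name): name is "side" or "top"; returns a dict with "color" (400x640x3 uint8, blue, green, red), "z_map" (400x640 float32, m along the optical axis (not along the pixel's ray), 0 where there is no reading), "fx", "fy", "cx", "cy" (pixels), "R" (3x3) and "t" (3): a world point X has camera coordinates R X + t. Camera axes: x right, y down, z forward; pixel columns grow to the right and rows downward; lengths in m; the calibration is good to about 2 mm. A picture is of the moment at which its call begins.
- manip.job_done(): hands the job in; it is judged then, once.
The state is a dict: "clock": time; "joints": joint angles; "qvel": joint speeds; "joint_torque": joint torques, N m; "eef_pos": TCP position; "tcp_rot": TCP orientation; "contact_force": force on the tool from outside, world axes, zero at the start; "ft_torque": the same for the moment, N m; "grip_width": finger opening in m; "grasp_force": force on a finger pad.
Only numpy, scipy, OpenCV 4.12 (cv2) and the standard library are available. Lean on these libraries where they do the work, as an engineer would, in place of code of your own. Each camera call takes 0.05 s, during which the arm holds its last target. There are 200 camera calls.

## Working session

There is one attempt and no reset: what is moved stays moved. The work goes in short steps, Python scripts to look and compute and a tool call to move; the robot and the scene stay as the last step left them, time stands still between calls to the robot, and variables do not carry over. Pictures are saved under pics/ and viewed, at most 14 in all, crops included, and the job is handed in when it is done.

Besides the shell and the picture viewer there is one more tool, called in YAML: its name, and indented under it one key for each argument. play_rows: Moves the arm, as the interface text tells. Its arguments: {"type":"object","properties":{"translation":{"type":"array","items":{"type":"array","items":{"type":"number"}}},"turn":{"type":"array","items":{"type":"array","items":{"type":"number"}}},"fingers":{"type":"array","items":{"type":"number"}},"squeeze":{"type":"number"}},"required":["translation","turn","fingers"]}

```bash
mkdir -p pics; python3 - <<'E'
from bench import manip
import cv2,numpy as np,pickle
s=manip.get_state();print({k:np.round(v,3).tolist() for k,v in s.items()})
for n in("top","side"):
    d=manip.get_image(n);cv2.imwrite(f"pics/{n}0.png",d["color"]);pickle.dump(d,open(f"pics/{n}0.pkl","wb"))
    print(n,d["fx"],d["fy"],d["cx"],d["cy"],np.round(d["R"],3).tolist(),np.round(d["t"],3), -d["R"].T@d["t"])
E
```

```text
{'clock': 0.0, 'joints': [-1.255, 0.629, 0.038, 1.518, -0.027, 0.996, -0.02], 'qvel': [0.001, 0.0, -0.001, 0.001, 0.001, 0.0, 0.001], 'joint_torque': [-0.0, -56.341, 1.226, -19.344, 0.011, 0.011, 0.0], 'eef_pos': [0.242, 0.603, 0.247], 'tcp_rot': [[-0.928, 0.373, -0.001], [0.373, 0.928, -0.002], [-0.0, -0.002, -1.0]], 'contact_force': [-0.764, -0.767, -0.361], 'ft_torque': [-0.016, -0.002, -0.032], 'grasp_force': 0.0, 'grip_width': 0.085}
top 368.611914732594 368.611914732594 315.309280810689 194.35756628490353 [[-0.007, -1.0, 0.002], [-0.999, 0.006, -0.033], [0.033, -0.002, -0.999]] [0.034 0.508 1.042] [0.47324524 0.03313993 1.05851946]
side 372.9313456504514 372.9313456504514 322.4726078602896 197.32331722313725 [[0.913, -0.407, -0.02], [-0.234, -0.485, -0.842], [0.333, 0.774, -0.539]] [-0.467  0.16   1.133] [ 0.08622555 -0.98887561  0.73633062]
```

View pics/top0.png

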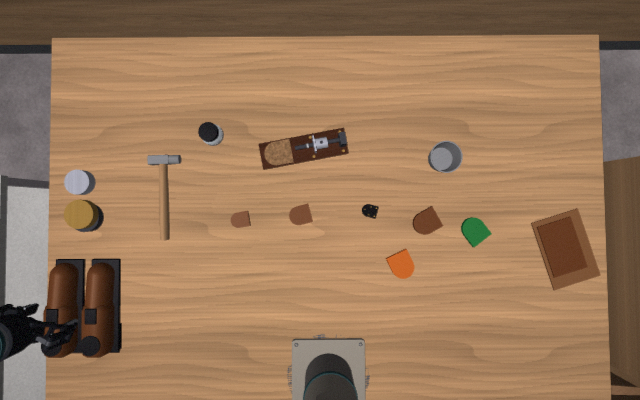

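View pics/side0.png

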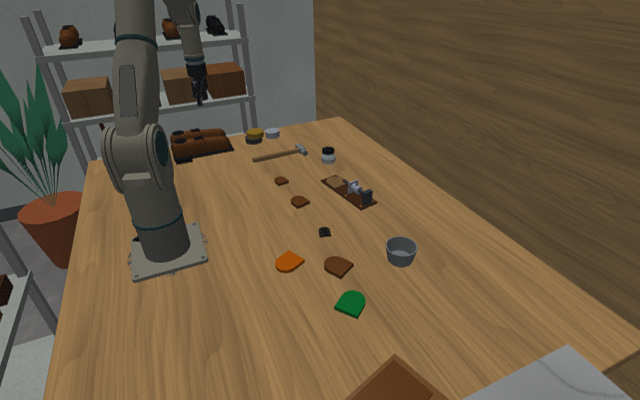

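The top view shows the small lift at (241,219), medium (301,215), top piece (370,211), large (427,221), the seat at (277,152) and the jig post at (341,139). The green and orange look-alikes are at (476,231) and (401,264). The side view agrees.

```bash
cat > h.py <<'E'
import cv2,numpy as np
def world(d,uv,z):
    uv=np.atleast_2d(uv).astype(float)
    r=np.c_[(uv[:,0]-d["cx"])/d["fx"],(uv[:,1]-d["cy"])/d["fy"],np.ones(len(uv))]@d["R"]
    c=-d["R"].T@d["t"]
    return c+r*((z-c[2])/r[:,2])[:,None]
def pix(d,X):
    p=np.atleast_2d(X)@d["R"].T+d["t"]
    return p[:,:2]/p[:,2:]*[d["fx"],d["fy"]]+[d["cx"],d["cy"]]
S=8
def crop(d,u,v,r=20):
    c=d["color"][v-r:v+r,u-r:u+r]
    return cv2.resize(c,None,fx=S,fy=S,interpolation=cv2.INTER_CUBIC)
def toimg(p,u,v,r=20): return (np.asarray(p,float)+.5)/S-.5+[u-r,v-r]
def contour(mask):
    cs,_=cv2.findContours(mask.astype(np.uint8),cv2.RETR_EXTERNAL,cv2.CHAIN_APPROX_NONE)
    return max(cs,key=cv2.contourArea)[:,0,:]
def dpose(P,W,L):
    "P world xy contour in m -> straight-edge middle, yaw of D's x axis, sizes"
    P=np.float32(P*1000);c,wh,a=cv2.minAreaRect(P)
    m=cv2.moments(P.reshape(-1,1,2));g=np.array([m["m10"],m["m01"]])/m["m00"]
    best=None
    ax=[np.deg2rad(a)+k*np.pi/2 for k in range(4)]
    dv=[np.dot(np.array(c)-g,[np.cos(t),np.sin(t)]) for t in ax]
    t=ax[int(np.argmax(dv))];x=np.array([np.cos(t),np.sin(t)]);q=P@x
    l=q.max()-q.min();w=np.ptp(P@[-x[1],x[0]])
    o=np.array(c)-x*l/2
    return o,np.rad2deg((t+np.pi)%(2*np.pi)-np.pi),w,l
E
python3 - <<'E'
from h import *;import pickle
d=pickle.load(open("pics/top0.pkl","rb"))
it=dict(small=(241,219),medium=(301,215),top=(370,211),large=(427,221),seat=(277,152),post=(330,144))
cv2.imwrite("pics/m.png",np.vstack([np.hstack([cv2.resize(crop(d,*it[k]),(260,260)) for k in r]) for r in(("small","medium","top"),("large","seat","post"))]))
for k,(u,v) in it.items(): 
    print(k,d["color"][v,u],d["color"][v-16,u],np.round(world(d,(u,v),0.012),3))
E
```

```text
small [ 60  85 131] [ 99 136 178] [[0.439 0.242 0.012]]
medium [ 53  79 124] [102 143 184] [[0.449 0.072 0.012]]
top [27 25 26] [101 140 183] [[ 0.459 -0.124  0.012]]
large [ 38  63 110] [100 139 181] [[ 0.43  -0.285  0.012]]
seat [ 71 100 134] [104 143 184] [[0.629 0.14  0.012]]
post [26 40 73] [ 96 131 172] [[ 0.651 -0.012  0.012]]
```

View pics/m.png

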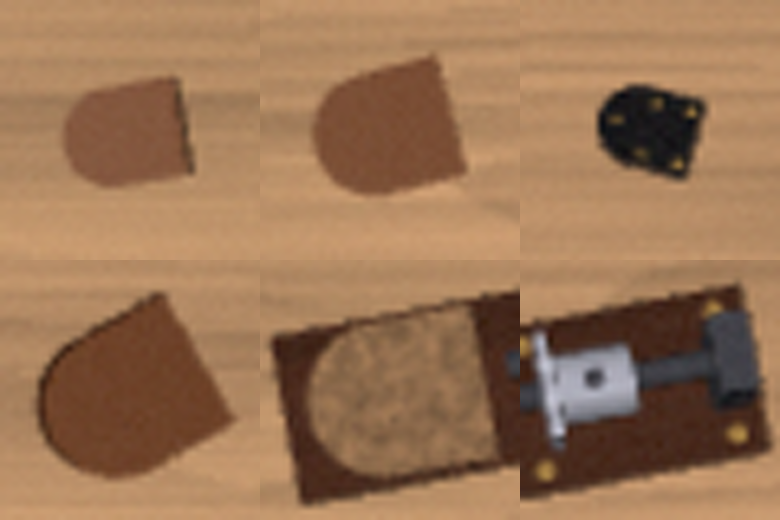

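The mosaic shows clean outlines. Dark side walls show only on the small lift's right edge and the large lift's upper left.

```bash
python3 - <<'E'
from h import *;import pickle
d=pickle.load(open("pics/top0.pkl","rb"))
it=dict(small=(241,219,44,52,.012),medium=(301,215,54,62,.012),top=(370,211,36,44,.008),large=(427,221,64,74,.012),seat=(277,152,68,78,.014))
for k,(u,v,W,L,z) in it.items():
    c=crop(d,u,v).astype(float);b=cv2.GaussianBlur(c,(0,0),3)
    if k=="top": m=b.max(2)<105; m=cv2.morphologyEx(m.astype(np.uint8),cv2.MORPH_CLOSE,np.ones((25,25)))
    elif k=="seat":
        m=(b[...,2]>95); hsv=b[...,2]-b[...,0]
        # cork inside dark base: component containing centre, bounded by erosion
        m=cv2.morphologyEx(m.astype(np.uint8),cv2.MORPH_OPEN,np.ones((13,13)))
        n,l=cv2.connectedComponents(m);print(n);m=l==l[160,160]
    else:
        r=b[160,160,2];bg=178;  m=(b[...,2]<(r+bg)/2)&(b[...,2]>r*0.72)
        m=cv2.morphologyEx(m.astype(np.uint8),cv2.MORPH_OPEN,np.ones((9,9)))
        n,l=cv2.connectedComponents(m);m=l==l[160,160]
    P=world(d,toimg(contour(m),u,v),z)[:,:2]
    o,a,w,l=dpose(P,W,L);print(k,np.round(o,1),round(a,1),"w,l",np.round([w,l],1),W,L)
# whole jig base
c=crop(d,305,148,60);b=cv2.GaussianBlur(c,(0,0),3)
m=(b[...,2]<105)|(b[...,2].astype(int)-b[...,0]<45)
m=cv2.morphologyEx(m.astype(np.uint8),cv2.MORPH_CLOSE,np.ones((75,75)))
P=world(d,toimg(contour(m),305,148,60),.008)[:,:2]
print(cv2.minAreaRect(np.float32(P*1000)))
E
```

```text
small [443.3 215.9] 98.7 w,l [44.3 57.6] 44 52
medium [457.9  44.9] 103.7 w,l [53.4 63. ] 54 62
top [ 455.6 -143.7] 75.1 w,l [36.4 45. ] 36 44
large [ 447.1 -314.5] 118.9 w,l [67.7 78.4] 64 74
2
seat [687.6 140.5] 179.7 w,l [113.6 114.1] 68 78
((640.6856079101562, 63.94712829589844), (76.12017059326172, 250.5550079345703), 10.551573753356934)
```

```bash
cat > plan.py <<'E'
import sys,numpy as np
from bench import manip
from scipy.spatial.transform import Rotation as R
# usage: plan.py x y z yaw(deg of tool x, world) : move in tool axes from the measured pose
x,y,z,a=map(float,sys.argv[1:5]);a=np.deg2rad(a)
s=manip.get_state();C=np.array(s["tcp_rot"])
T=np.array([[np.cos(a),np.sin(a),0],[np.sin(a),-np.cos(a),0],[0,0,-1]])
print("t",np.round(C.T@(np.array([x,y,z])-s["eef_pos"]),4),"w",np.round(R.from_matrix(C.T@T).as_rotvec(),4))
E
python3 - <<'E'
from h import *;import pickle
d=pickle.load(open("pics/top0.pkl","rb"))
print(world(d,(291.6,150.5),.014),pix(d,[[.6343,.0984,.014]]))
E
python3 plan.py .5 .1 .2 118.9
```

```text
[[0.63298726 0.09774357 0.014     ]] [[291.3673147  150.04226872]]
t [-0.4268 -0.3703  0.0481] w [-1.700e-03  6.000e-04  6.845e-01]
```

play_rows:
  translation:
    - [-0.427,-0.37,0.048]
    - [-0.427,-0.37,0.048]
    - [-0.427,-0.37,0.048]
    - [-0.427,-0.37,0.048]
    - [-0.427,-0.37,0.048]
  turn:
    - [0,0,0.684]
    - [0,0,0.684]
    - [0,0,0.684]
    - [0,0,0.684]
    - [0,0,0.684]
  fingers: [1,1,1,1,1]

```text
clock: 0.72
eef_pos: [0.3851, 0.3245, 0.2216]
tcp_rot: [[-0.483, 0.875, 0.0], [0.875, 0.483, -0.0], [-0.0, -0.0, -1.0]]
contact_force: [1.1, 0.3, 0.6]
grip_width: 0.0857
grasp_force: 0.0
```

```bash
python3 plan.py .48 -.05 .15 118.9;python3 plan.py .436 -.298 .1 118.9
```

```text
t [-0.3737 -0.0979  0.0717] w [-0.      0.0004  0.    ]
t [-0.5695 -0.2563  0.1218] w [-0.      0.0004  0.    ]
```

play_rows:
  translation:
    - [-0.374,-0.098,0.05]
    - [-0.374,-0.098,0.05]
    - [-0.374,-0.098,0.05]
    - [-0.374,-0.098,0.05]
    - [-0.374,-0.098,0.05]
  turn:
    - [0,0,0]
    - [0,0,0]
    - [0,0,0]
    - [0,0,0]
    - [0,0,0]
  fingers: [1,1,1,1,1]

```text
clock: 1.35
eef_pos: [0.4611, 0.0242, 0.1815]
tcp_rot: [[-0.484, 0.875, 0.0], [0.875, 0.484, 0.0], [0.0, 0.0, -1.0]]
contact_force: [0.1, 0.1, -0.0]
grip_width: 0.0854
grasp_force: 0.0
```

```bash
python3 plan.py .436 -.298 .07 118.9
```

```text
t [-0.2697 -0.178   0.1114] w [ 0.0002 -0.0001  0.001 ]
```

play_rows:
  translation:
    - [-0.27,-0.178,0.111]
    - [-0.27,-0.178,0.111]
    - [-0.27,-0.178,0.111]
    - [-0.27,-0.178,0.111]
    - [-0.27,-0.178,0.111]
  turn:
    - [0,0,0]
    - [0,0,0]
    - [0,0,0]
    - [0,0,0]
    - [0,0,0]
  fingers: [1,1,1,1,1]

```text
clock: 1.98
eef_pos: [0.4376, -0.2705, 0.0794]
tcp_rot: [[-0.484, 0.875, 0.0], [0.875, 0.484, 0.0], [0.0, 0.0, -1.0]]
contact_force: [0.1, -0.2, -0.3]
grip_width: 0.085
grasp_force: 0.0
```

play_rows:
  translation:
    - [-0.05,-0.04,0.01]
    - [-0.05,-0.04,0.01]
  turn:
    - [0,0,0]
    - [0,0,0]
  fingers: [1,1]

```text
clock: 2.22
eef_pos: [0.424, -0.3383, 0.0693]
tcp_rot: [[-0.475, 0.88, -0.002], [0.88, 0.475, -0.003], [-0.002, -0.003, -1.0]]
contact_force: [-1.0, 1.9, 0.5]
grip_width: 0.0856
grasp_force: 0.0
```

```bash
python3 plan.py .436 -.298 .07 118.9
```

```text
t [ 0.0298  0.0297 -0.0008] w [-0.003   0.0022 -0.0092]
```

play_rows:
  translation:
    - [0.03,0.03,-0.001]
    - [0.03,0.03,-0.001]
    - [0.03,0.03,-0.001]
    - [0.03,0.03,-0.001]
    - [0.03,0.03,-0.001]
  turn:
    - [0,0,-0.009]
    - [0,0,-0.009]
    - [0,0,-0.009]
    - [0,0,-0.009]
    - [0,0,-0.009]
  fingers: [0.7,0.7,0.7,0.7,0.7]

```text
clock: 2.85
eef_pos: [0.4385, -0.2917, 0.0713]
tcp_rot: [[-0.491, 0.871, -0.0], [0.871, 0.491, -0.0], [-0.0, -0.0, -1.0]]
contact_force: [-0.4, -0.6, -0.9]
grip_width: 0.073
grasp_force: 0.0
```

```bash
python3 plan.py .436 -.298 .021 118.9; python3 - <<'E'
from h import *
from bench import manip
d=manip.get_image("side");d2=manip.get_image("top")
u,v=pix(d,[[.436,-.298,.03]])[0].astype(int);a=cv2.resize(d["color"][v-45:v+45,u-45:u+45],(500,500))
u,v=pix(d2,[[.436,-.298,.03]])[0].astype(int);b=cv2.resize(d2["color"][v-45:v+45,u-45:u+45],(300,300))
cv2.imwrite("pics/g1.png",np.hstack([a,np.vstack([b,np.zeros((200,300,3),np.uint8)])]))
E
```

```text
t [-0.0042 -0.0053  0.0503] w [-0.0003  0.0003  0.0086]
```

View pics/g1.png

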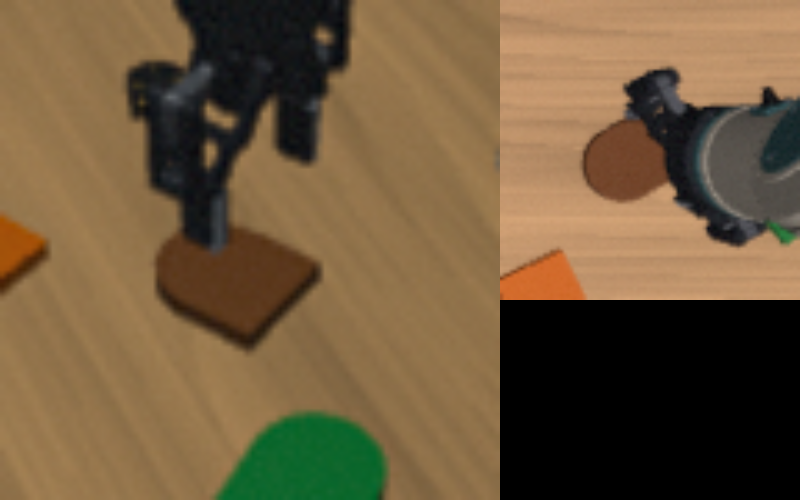

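The side crop shows the open fingers straddling the large lift across its straight sides, and they are clear of both look-alikes.

play_rows:
  translation:
    - [-0.004,-0.005,0.02]
    - [-0.004,-0.005,0.045]
    - [-0.004,-0.005,0.05]
    - [-0.004,-0.005,0.05]
    - [-0.004,-0.005,0.05]
  turn:
    - [0,0,0.009]
    - [0,0,0.009]
    - [0,0,0.009]
    - [0,0,0.009]
    - [0,0,0.009]
  fingers: [0.8,0.8,0.8,0.8,0.8]

```text
clock: 3.58
eef_pos: [0.4369, -0.2973, 0.0221]
tcp_rot: [[-0.484, 0.875, 0.001], [0.875, 0.484, -0.001], [-0.001, 0.001, -1.0]]
contact_force: [0.2, -0.1, -0.4]
grip_width: 0.0768
grasp_force: 0.0
```

play_rows:
  translation:
    - [0,0,0.004]
    - [0,0,0.008]
    - [0,0,0.008]
  turn:
    - [0,0,0]
    - [0,0,0]
    - [0,0,0]
  fingers: [0.8,0.8,0.8]

```text
clock: 3.95
eef_pos: [0.4362, -0.2969, 0.013]
tcp_rot: [[-0.484, 0.875, -0.0], [0.875, 0.484, 0.0], [0.001, -0.0, -1.0]]
contact_force: [0.4, -0.2, 0.1]
grip_width: 0.0768
grasp_force: 0.0
```

```bash
python3 plan.py .436 -.298 .021 118.9; python3 - <<'E'
from h import *
from bench import manip
d=manip.get_image("side")
u,v=pix(d,[[.436,-.298,.03]])[0].astype(int);a=cv2.resize(d["color"][v-35:v+35,u-35:u+35],(560,560),interpolation=cv2.INTER_CUBIC)
cv2.imwrite("pics/g2.png",a)
E
```

```text
t [-0.0009 -0.0008 -0.008 ] w [-0.0003 -0.0005  0.0007]
```

View pics/g2.png

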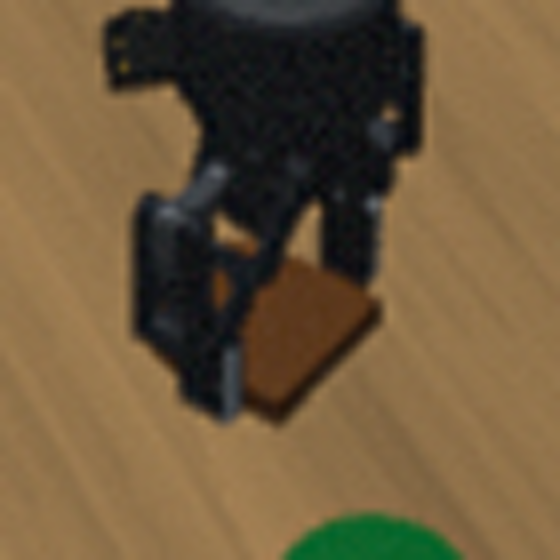

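The side crop shows the fingers either side of the large lift, tips close to the bench.

play_rows:
  translation:
    - [-0.001,-0.001,0]
    - [-0.001,-0.001,0]
    - [-0.001,-0.001,0]
    - [-0.001,-0.001,0]
    - [-0.001,-0.001,0]
  turn:
    - [0,0,0]
    - [0,0,0]
    - [0,0,0]
    - [0,0,0]
    - [0,0,0]
  fingers: [-1,-1,-1,-1,-1]
  squeeze: 40

```text
clock: 4.62
eef_pos: [0.4362, -0.2983, 0.0137]
tcp_rot: [[-0.484, 0.875, 0.0], [0.875, 0.484, 0.0], [-0.0, 0.0, -1.0]]
contact_force: [0.3, 2.1, 6.9]
grip_width: 0.0626
grasp_force: 44.2
```

play_rows:
  translation:
    - [0,0,-0.01]
    - [0,0,-0.03]
    - [0,0,-0.05]
    - [0,0,-0.07]
    - [0,0,-0.08]
  turn:
    - [0,0,0]
    - [0,0,0]
    - [0,0,0]
    - [0,0,0]
    - [0,0,0]
  fingers: [-1,-1,-1,-1,-1]

```text
clock: 5.25
eef_pos: [0.4363, -0.2989, 0.0945]
tcp_rot: [[-0.484, 0.875, 0.001], [0.875, 0.484, -0.001], [-0.002, 0.001, -1.0]]
contact_force: [-1.0, -0.0, -0.9]
grip_width: 0.0631
grasp_force: 44.0
```

```bash
python3 - <<'E'
from h import *
from bench import manip
print(manip.get_state()["eef_pos"])
d=manip.get_image("side")
u,v=pix(d,[[.436,-.298,.1]])[0].astype(int);a=cv2.resize(d["color"][v-35:v+35,u-35:u+35],(560,560),interpolation=cv2.INTER_CUBIC)
cv2.imwrite("pics/g3.png",a)
E
python3 plan.py .631 .118 .11 100.55
```

```text
[ 0.4362513  -0.29890004  0.09453503]
t [ 0.271   0.3719 -0.0151] w [0.0014 0.0022 0.3206]
```

View pics/g3.png

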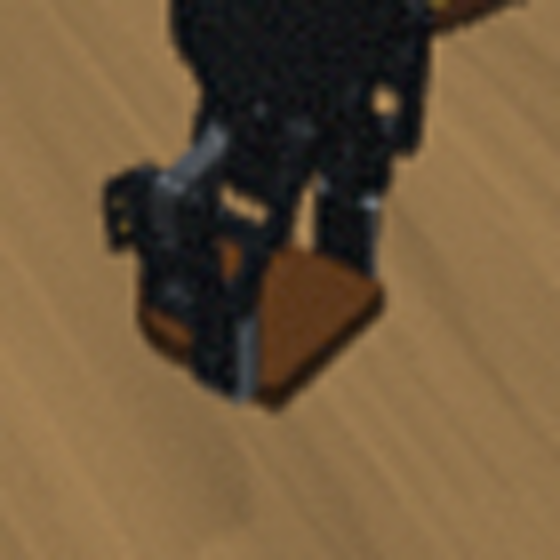

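```bash
python3 - <<'E'
from h import *;import pickle
d=pickle.load(open("pics/side0.pkl","rb"))
u,v=pix(d,[[.436,-.298,.1]])[0].astype(int)
p=(np.array([[380,288],[275,388]])+.5)/8-.5+[u-35,v-35]
w=world(d,p,.0928)[:,:2]*1000
x=np.array([-.484,.875]);y=np.array([.875,.484]);t=np.array([436.3,-298.9])
print(w,[(np.dot(q-t,x),np.dot(q-t,y)) for q in w])
E
```

```text
[[ 468.66496837 -302.52376669]
 [ 414.34368998 -332.70876571]] [(np.float64(-18.835440546305247), np.float64(26.565444249031447)), (np.float64(-18.955815942682918), np.float64(-35.57521387129459))]
```

The lift is held flat between the pads, and its straight-edge corners lie about 19 mm from the TCP, as intended.

play_rows:
  translation:
    - [0.271,0.372,-0.015]
    - [0.271,0.372,-0.015]
    - [0.271,0.372,-0.015]
    - [0.271,0.372,-0.015]
    - [0.271,0.372,-0.015]
  turn:
    - [0,0,0.32]
    - [0,0,0.32]
    - [0,0,0.32]
    - [0,0,0.32]
    - [0,0,0.32]
  fingers: [-1,-1,-1,-1,-1]

```text
clock: 5.92
eef_pos: [0.5683, -0.0135, 0.103]
tcp_rot: [[-0.184, 0.983, -0.001], [0.983, 0.184, -0.0], [-0.0, -0.001, -1.0]]
contact_force: [0.0, -0.4, -0.0]
grip_width: 0.0628
grasp_force: 44.0
```

```bash
python3 plan.py .6306 .118 .09 100.55
```

```text
t [0.1178 0.0854 0.0129] w [-0.0009  0.0003  0.0008]
```

play_rows:
  translation:
    - [0.118,0.085,0.0]
    - [0.118,0.085,0.0]
    - [0.118,0.085,0.013]
    - [0.118,0.085,0.013]
    - [0.118,0.085,0.013]
  turn:
    - [0,0,0]
    - [0,0,0]
    - [0,0,0]
    - [0,0,0]
    - [0,0,0]
  fingers: [-1,-1,-1,-1,-1]

```text
clock: 6.55
eef_pos: [0.6289, 0.1132, 0.0901]
tcp_rot: [[-0.181, 0.983, -0.002], [0.983, 0.181, -0.002], [-0.002, -0.002, -1.0]]
contact_force: [0.0, -0.8, -0.2]
grip_width: 0.0629
grasp_force: 44.0
```

```bash
python3 plan.py .6306 .118 .032 100.55
```

```text
t [0.0045 0.0026 0.0581] w [-0.0021  0.002  -0.0021]
```

play_rows:
  translation:
    - [0,0,0.0]
    - [0,0,0.02]
    - [0,0,0.04]
    - [0,0,0.05]
    - [0,0,0.05]
  turn:
    - [0,0,0]
    - [0,0,0]
    - [0,0,0]
    - [0,0,0]
    - [0,0,0]
  fingers: [-1,-1,-1,-1,-1]

```text
clock: 7.18
eef_pos: [0.6288, 0.1161, 0.0389]
tcp_rot: [[-0.184, 0.983, -0.003], [0.983, 0.184, -0.0], [0.0, -0.003, -1.0]]
contact_force: [-0.1, -0.6, -0.5]
grip_width: 0.0627
grasp_force: 44.0
```

```bash
python3 plan.py .6306 .118 .029 100.55
```

```text
t [0.0015 0.0021 0.0099] w [-0.0026 -0.      0.0007]
```

play_rows:
  translation:
    - [0.0015,0.002,0.003]
    - [0.0015,0.002,0.007]
    - [0.0015,0.002,0.009]
    - [0.0015,0.002,0.01]
    - [0.0015,0.002,0.01]
  turn:
    - [-0.002,0,0]
    - [-0.002,0,0]
    - [-0.002,0,0]
    - [-0.002,0,0]
    - [-0.002,0,0]
  fingers: [-1,-1,-1,-1,-1]

```text
clock: 7.8
eef_pos: [0.6315, 0.1181, 0.0305]
tcp_rot: [[-0.184, 0.983, 0.002], [0.983, 0.184, 0.0], [0.0, 0.002, -1.0]]
contact_force: [-0.2, -0.4, -0.9]
grip_width: 0.0628
grasp_force: 44.0
```

play_rows:
  translation:
    - [0,0,0.0005]
    - [0,0,0.001]
  turn:
    - [0,0,0]
    - [0,0,0]
  fingers: [-1,-1]

```text
clock: 8.05
eef_pos: [0.6316, 0.1181, 0.0296]
tcp_rot: [[-0.184, 0.983, 0.002], [0.983, 0.184, 0.0], [0.0, 0.002, -1.0]]
contact_force: [-0.5, 0.8, -0.3]
grip_width: 0.063
grasp_force: 44.0
```

play_rows:
  translation:
    - [-0.0002,-0.0008,0.0007]
    - [-0.0002,-0.0008,0.0014]
    - [-0.0002,-0.0008,0.0014]
  turn:
    - [0,0,0]
    - [0,0,0]
    - [0,0,0]
  fingers: [-1,-1,-1]

```text
clock: 8.43
eef_pos: [0.6307, 0.1178, 0.028]
tcp_rot: [[-0.184, 0.983, 0.002], [0.983, 0.184, 0.0], [0.0, 0.002, -1.0]]
contact_force: [0.8, -0.7, -1.0]
grip_width: 0.0626
grasp_force: 44.0
```

play_rows:
  translation:
    - [0,0,0.0006]
    - [0,0,0.0012]
    - [0,0,0.0012]
  turn:
    - [0,0,0]
    - [0,0,0]
    - [0,0,0]
  fingers: [-1,-1,-1]

```text
clock: 8.8
eef_pos: [0.6308, 0.1178, 0.0277]
tcp_rot: [[-0.184, 0.983, 0.002], [0.983, 0.184, 0.001], [0.0, 0.002, -1.0]]
contact_force: [-1.8, 0.1, 5.8]
grip_width: 0.0627
grasp_force: 44.7
```

Contact felt; release, lift and look.

play_rows:
  translation:
    - [0,0,0]
    - [0,0,0]
    - [0,0,-0.03]
    - [0,0,-0.08]
    - [0,0,-0.1]
  turn:
    - [0,0,0]
    - [0,0,0]
    - [0,0,0]
    - [0,0,0]
    - [0,0,0]
  fingers: [0.8,0.8,0.8,0.8,0.8]

```text
clock: 9.43
eef_pos: [0.6321, 0.1178, 0.1296]
tcp_rot: [[-0.184, 0.983, 0.006], [0.983, 0.184, 0.001], [-0.0, 0.006, -1.0]]
contact_force: [0.8, 0.4, -0.6]
grip_width: 0.0767
grasp_force: 0.0
```

```bash
python3 plan.py .5 .1 .15 103.7; python3 plan.py .4532 .0643 .08 103.7
```

```text
t [ 0.0068 -0.133  -0.0213] w [ 0.0062  0.0004 -0.0542]
t [-0.0197 -0.186   0.0484] w [ 0.0062  0.0004 -0.0542]
```

play_rows:
  translation:
    - [-0.019,-0.186,0.02]
    - [-0.019,-0.186,0.048]
    - [-0.019,-0.186,0.048]
    - [-0.019,-0.186,0.048]
    - [-0.019,-0.186,0.048]
  turn:
    - [0.006,0,-0.054]
    - [0.006,0,-0.054]
    - [0.006,0,-0.054]
    - [0.006,0,-0.054]
    - [0.006,0,-0.054]
  fingers: [0.7,0.7,0.7,0.7,0.7]

```text
clock: 10.05
eef_pos: [0.4518, 0.0649, 0.0784]
tcp_rot: [[-0.236, 0.972, -0.004], [0.972, 0.236, -0.001], [0.0, -0.004, -1.0]]
contact_force: [0.6, -0.2, -0.4]
grip_width: 0.0724
grasp_force: 0.0
```

```bash
python3 plan.py .4535 .0629 .017 103.7; python3 - <<'E'
from h import *
from bench import manip
d=manip.get_image("top");e=manip.get_image("side")
u,v=np.round(pix(d,[[.627,.137,.026]])[0]).astype(int);print(u,v)
cv2.imwrite("pics/p1.png",np.hstack([cv2.resize(crop(d,u,v),(400,400)),cv2.resize(crop(e,*np.round(pix(e,[[.627,.137,.026]])[0]).astype(int)),(400,400))]))
import pickle;pickle.dump(d,open("pics/top1.pkl","wb"))
E
```

```text
t [-0.0023  0.0014  0.0614] w [-0.0036 -0.     -0.0005]
277 152
```

View pics/p1.png

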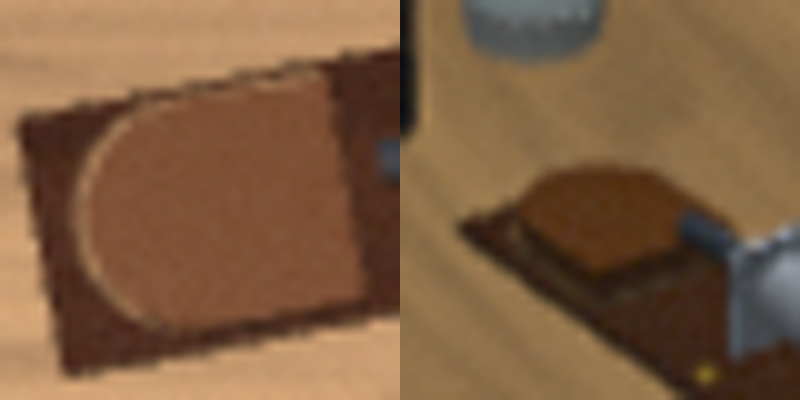

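The top crop shows the large lift flat on the seat with an even cork rim and straight edge close to the seat's (x≈330-360). The side crop shows it flat.

```bash
cat >> h.py <<'E'
JO=np.array([.6343,.0984]);JA=np.deg2rad(100.55);JX=np.array([np.cos(JA),np.sin(JA)]);JY=np.array([-JX[1],JX[0]])
def prof(d,z,p0,dr,n,span=.012):
    "red profile through jig point p0 (x,y m) along jig direction dr; averaged over the cross offsets n"
    s=np.arange(-span,span,.0003);out=0
    for o in n:
        P=np.array(p0)+s[:,None]*np.array(dr)+o*np.array([-dr[1],dr[0]])
        W=JO+P[:,:1]*JX+P[:,1:]*JY
        q=pix(d,np.c_[W,np.full(len(s),z)]).astype(np.float32)
        out=out+cv2.remap(d["color"],q[:,0],q[:,1],cv2.INTER_CUBIC)[:,0,:].astype(float)
    return s,out/len(n)
def step(d,z,p0,dr,n,ch=2,span=.012):
    "position of the steepest change (signed offset, mm) on the profile"
    s,c=prof(d,z,p0,dr,n,span);g=np.gradient(cv2.GaussianBlur(c[:,ch].reshape(-1,1),(0,0),4)[:,0])
    i=np.argmax(abs(g));return round(s[i]*1000,1),round(g[i],2)
E
python3 - <<'E'
from h import *;import pickle
a=pickle.load(open("pics/top0.pkl","rb"));b=pickle.load(open("pics/top1.pkl","rb"))
r=lambda lo,hi:np.linspace(lo,hi,12)
for nm,d,z in(("seat",a,.014),("large",b,.026)):
    print(nm,"edge +y",step(d,z,(0,.018),(1,0),r(-.01,.01)),"-y",step(d,z,(0,-.018),(1,0),r(-.01,.01)))
    for sg in(1,-1): print("side",sg,step(d,z,(.02,sg*.033),(0,1),r(-.014,.014)),[step(d,z,(.02,sg*.033),(0,1),r(-.014,.014),c)[0] for c in(0,1)])
    print("tip",step(d,z,(.076,0),(1,0),r(-.004,.004)))
E
```

```text
seat edge +y (np.float64(0.9), np.float64(4.73)) -y (np.float64(0.9), np.float64(4.56))
side 1 (np.float64(6.3), np.float64(7.33)) [np.float64(6.3), np.float64(6.3)]
side -1 (np.float64(-4.5), np.float64(-5.1)) [np.float64(-4.5), np.float64(-4.5)]
tip (np.float64(2.4), np.float64(-3.94))
large edge +y (np.float64(0.6), np.float64(3.16)) -y (np.float64(-0.0), np.float64(3.43))
side 1 (np.float64(7.8), np.float64(7.68)) [np.float64(7.8), np.float64(7.8)]
side -1 (np.float64(-2.1), np.float64(-5.58)) [np.float64(-2.1), np.float64(-2.1)]
tip (np.float64(1.5), np.float64(-3.93))
```

```bash
python3 - <<'E'
from h import *;import pickle
a=pickle.load(open("pics/top0.pkl","rb"));b=pickle.load(open("pics/top1.pkl","rb"))
r=np.linspace(-.012,.012,12)
for nm,d,z in(("seat",a,.014),("large",b,.026)):
  for sg in(1,-1):
    s,c=prof(d,z,(.02,sg*.033),(0,1),r,.009)
    print(nm,sg);print(*[(round((sg*.033+q)*1000),*np.round(k).astype(int)) for q,k in zip(s[::3],c[::3])])
E
```

```text
seat 1
(24, np.int64(77), np.int64(109), np.int64(145)) (25, np.int64(77), np.int64(109), np.int64(144)) (26, np.int64(76), np.int64(107), np.int64(142)) (27, np.int64(76), np.int64(106), np.int64(141)) (28, np.int64(75), np.int64(106), np.int64(140)) (28, np.int64(75), np.int64(106), np.int64(141)) (29, np.int64(75), np.int64(107), np.int64(142)) (30, np.int64(75), np.int64(106), np.int64(142)) (31, np.int64(74), np.int64(104), np.int64(140)) (32, np.int64(69), np.int64(98), np.int64(132)) (33, np.int64(61), np.int64(86), np.int64(118)) (34, np.int64(50), np.int64(70), np.int64(100)) (35, np.int64(39), np.int64(56), np.int64(84)) (36, np.int64(33), np.int64(46), np.int64(74)) (37, np.int64(33), np.int64(46), np.int64(73)) (38, np.int64(40), np.int64(56), np.int64(83)) (38, np.int64(53), np.int64(74), np.int64(103)) (39, np.int64(69), np.int64(97), np.int64(129)) (40, np.int64(86), np.int64(120), np.int64(156)) (41, np.int64(99), np.int64(137), np.int64(178))
seat -1
(-42, np.int64(101), np.int64(140), np.int64(182)) (-41, np.int64(100), np.int64(139), np.int64(181)) (-40, np.int64(9
[... 2146 characters left out ...]
nt64(189)) (-37, np.int64(101), np.int64(140), np.int64(181)) (-36, np.int64(91), np.int64(127), np.int64(165)) (-35, np.int64(77), np.int64(108), np.int64(143)) (-34, np.int64(64), np.int64(90), np.int64(123)) (-33, np.int64(56), np.int64(80), np.int64(113)) (-32, np.int64(56), np.int64(80), np.int64(115)) (-31, np.int64(61), np.int64(88), np.int64(126)) (-30, np.int64(66), np.int64(95), np.int64(136)) (-29, np.int64(65), np.int64(95), np.int64(138)) (-29, np.int64(61), np.int64(90), np.int64(135)) (-28, np.int64(56), np.int64(84), np.int64(130)) (-27, np.int64(52), np.int64(79), np.int64(126)) (-26, np.int64(51), np.int64(78), np.int64(125)) (-25, np.int64(51), np.int64(78), np.int64(125))
```

The lift sits about 2.5 mm off laterally (toward the robot) relative to the seat. I'll recentre it by regripping at the corrected place.

```bash
python3 plan.py .6333 .1183 .08 100.55;
```

```text
t [ 0.0088  0.1871 -0.0015] w [-0.001   0.0003  0.0552]
```

play_rows:
  translation:
    - [0.009,0.187,-0.002]
    - [0.009,0.187,-0.002]
    - [0.009,0.187,-0.002]
    - [0.009,0.187,-0.002]
    - [0.009,0.187,-0.002]
  turn:
    - [0,0,0.055]
    - [0,0,0.055]
    - [0,0,0.055]
    - [0,0,0.055]
    - [0,0,0.055]
  fingers: [0.85,0.85,0.85,0.85,0.85]

```text
clock: 10.78
eef_pos: [0.6307, 0.1181, 0.0794]
tcp_rot: [[-0.184, 0.983, -0.005], [0.983, 0.184, -0.001], [-0.0, -0.005, -1.0]]
contact_force: [-0.2, 0.1, -0.2]
grip_width: 0.0792
grasp_force: 0.0
```

```bash
python3 plan.py .6333 .1183 .029 100.55;
```

```text
t [-0.0003  0.0028  0.0504] w [-0.0048  0.0005  0.0006]
```

play_rows:
  translation:
    - [0,0,0.015]
    - [0,0,0.03]
    - [0,0,0.045]
    - [0,0,0.05]
    - [0,0,0.05]
  turn:
    - [0,0,0]
    - [0,0,0]
    - [0,0,0]
    - [0,0,0]
    - [0,0,0]
  fingers: [0.85,0.85,0.85,0.85,0.85]

```text
clock: 11.4
eef_pos: [0.6304, 0.1177, 0.0292]
tcp_rot: [[-0.183, 0.983, -0.005], [0.983, 0.183, -0.001], [-0.0, -0.005, -1.0]]
contact_force: [0.3, -0.3, -0.5]
grip_width: 0.0793
grasp_force: 0.0
```

```bash
python3 plan.py .6333 .1183 .029 100.55;
```

```text
t [0.0001 0.003  0.0001] w [-0.005   0.0002 -0.0004]
```

play_rows:
  translation:
    - [0,0.003,0]
    - [0,0.003,0]
    - [0,0.003,0]
    - [0,0.003,0]
    - [0,0.003,0]
  turn:
    - [-0.005,0,0]
    - [-0.005,0,0]
    - [-0.005,0,0]
    - [-0.005,0,0]
    - [-0.005,0,0]
  fingers: [0.85,0.85,-1,-1,-1]
  squeeze: 30

```text
clock: 12.02
eef_pos: [0.6338, 0.1185, 0.0304]
tcp_rot: [[-0.183, 0.983, 0.001], [0.983, 0.183, 0.0], [0.0, 0.001, -1.0]]
contact_force: [-1.7, -0.2, 5.1]
grip_width: 0.0632
grasp_force: 33.3
```

play_rows:
  translation:
    - [0,0,0]
    - [0,0,0]
    - [0,0,0]
  turn:
    - [0,0,0]
    - [0,0,0]
    - [0,0,0]
  fingers: [-1,-1,-1]

```text
clock: 12.4
eef_pos: [0.6338, 0.1185, 0.0304]
tcp_rot: [[-0.183, 0.983, 0.001], [0.983, 0.183, 0.0], [0.0, 0.001, -1.0]]
contact_force: [-1.5, -0.2, 5.1]
grip_width: 0.0628
grasp_force: 33.3
```

play_rows:
  translation:
    - [0.0006,-0.0004,0]
    - [0.0006,-0.0004,0]
    - [0.0006,-0.0004,0]
    - [0.0006,-0.0004,0]
  turn:
    - [0,0,0]
    - [0,0,0]
    - [0,0,0]
    - [0,0,0]
  fingers: [-1,-1,0.85,0.85]

```text
clock: 12.9
eef_pos: [0.6328, 0.1192, 0.0294]
tcp_rot: [[-0.183, 0.983, 0.0], [0.983, 0.183, 0.0], [0.0, 0.0, -1.0]]
contact_force: [-0.6, 0.5, 0.1]
grip_width: 0.0788
grasp_force: 0.0
```

play_rows:
  translation:
    - [0,0,0]
    - [0,0,-0.03]
    - [0,0,-0.08]
    - [0,-0.06,-0.1]
    - [0,-0.12,-0.1]
  turn:
    - [0,0,0]
    - [0,0,0]
    - [0,0,0]
    - [0,0,0]
    - [0,0,0]
  fingers: [0.7,0.7,0.7,0.7,0.7]

```text
clock: 13.52
eef_pos: [0.5152, 0.0969, 0.1312]
tcp_rot: [[-0.183, 0.983, 0.005], [0.983, 0.183, 0.001], [-0.0, 0.005, -1.0]]
contact_force: [-0.3, -0.5, -0.9]
grip_width: 0.0726
grasp_force: 0.0
```

```bash
python3 plan.py .4555 .0637 .08 103.7
```

```text
t [-0.0217 -0.065   0.0509] w [ 0.0053  0.0004 -0.0549]
```

play_rows:
  translation:
    - [-0.022,-0.065,0.03]
    - [-0.022,-0.065,0.05]
    - [-0.022,-0.065,0.05]
    - [-0.022,-0.065,0.07]
    - [-0.022,-0.065,0.07]
  turn:
    - [0.005,0,-0.055]
    - [0.005,0,-0.055]
    - [0.005,0,-0.055]
    - [0.005,0,-0.055]
    - [0.005,0,-0.055]
  fingers: [0.7,0.7,0.7,0.7,0.7]

```text
clock: 14.15
eef_pos: [0.4563, 0.0639, 0.0594]
tcp_rot: [[-0.237, 0.971, -0.004], [0.971, 0.237, -0.001], [0.0, -0.004, -1.0]]
contact_force: [0.2, -0.2, -0.4]
grip_width: 0.0727
grasp_force: 0.0
```

```bash
python3 plan.py .4557 .0638 .018 103.7; python3 - <<'E'
from h import *
from bench import manip
d=manip.get_image("top")
r=np.linspace(-.012,.012,12)
z=.026
print("edge",step(d,z,(0,.018),(1,0),r),step(d,z,(0,-.018),(1,0),r))
print("tip",step(d,z,(.076,0),(1,0),r/3))
s,c=prof(d,z,(.02,-.031),(0,1),r,.006);print(*[(round(-31+q*1000,1),int(k[2]),int(k[0])) for q,k in zip(s[::2],c[::2])])
s,c=prof(d,z,(.02,.033),(0,1),r,.006);print(*[(round(33+q*1000,1),int(k[2]),int(k[0])) for q,k in zip(s[::2],c[::2])])
E
```

```text
t [-0.     -0.0004  0.0414] w [-0.0038 -0.0001  0.0002]
edge (np.float64(0.6), np.float64(3.08)) (np.float64(0.9), np.float64(3.31))
tip (np.float64(1.5), np.float64(-3.66))
(np.float64(-37.0), 188, 105) (np.float64(-36.4), 180, 101) (np.float64(-35.8), 169, 94) (np.float64(-35.2), 156, 85) (np.float64(-34.6), 141, 75) (np.float64(-34.0), 128, 64) (np.float64(-33.4), 118, 56) (np.float64(-32.8), 112, 49) (np.float64(-32.2), 112, 46) (np.float64(-31.6), 114, 46) (np.float64(-31.0), 118, 47) (np.float64(-30.4), 122, 49) (np.float64(-29.8), 125, 51) (np.float64(-29.2), 127, 52) (np.float64(-28.6), 127, 53) (np.float64(-28.0), 127, 53) (np.float64(-27.4), 127, 52) (np.float64(-26.8), 126, 52) (np.float64(-26.2), 126, 52) (np.float64(-25.6), 126, 52) (np.float64(-25.0), 126, 51)
(np.float64(27.0), 129, 54) (np.float64(27.6), 128, 54) (np.float64(28.2), 128, 54) (np.float64(28.8), 126, 53) (np.float64(29.4), 124, 52) (np.float64(30.0), 120, 50) (np.float64(30.6), 114, 49) (np.float64(31.2), 109, 48) (np.float64(31.8), 106, 48) (np.float64(32.4), 106, 50) (np.float64(33.0), 109, 53) (np.float64(33.6), 112, 57) (np.float64(34.2), 114, 58) (np.float64(34.8), 112, 58) (np.float64(35.4), 107, 54) (np.float64(36.0), 99, 49) (np.float64(36.6), 90, 43) (np.float64(37.2), 84, 38) (np.float64(37.8), 80, 36) (np.float64(38.4), 82, 37) (np.float64(39.0), 89, 41)
```

The large lift now matches the seat: its straight edge is within 0.2 mm and it is centred within about 0.5 mm. Next, the medium lift.

play_rows:
  translation:
    - [0,0,0.015]
    - [0,0,0.03]
    - [0,0,0.041]
    - [0,0,0.041]
    - [0,0,0.041]
  turn:
    - [-0.004,0,0]
    - [-0.004,0,0]
    - [-0.004,0,0]
    - [-0.004,0,0]
    - [-0.004,0,0]
  fingers: [0.7,0.7,0.7,0.7,0.7]

```text
clock: 14.82
eef_pos: [0.4559, 0.0639, 0.0193]
tcp_rot: [[-0.237, 0.971, 0.001], [0.971, 0.237, 0.001], [0.0, 0.001, -1.0]]
contact_force: [0.8, 0.5, 0.2]
grip_width: 0.0726
grasp_force: 0.0
```

play_rows:
  translation:
    - [0,0,0]
    - [0,0,0]
    - [0,0,0]
    - [0,0,0]
    - [0,0,0]
  turn:
    - [0,0,0]
    - [0,0,0]
    - [0,0,0]
    - [0,0,0]
    - [0,0,0]
  fingers: [-1,-1,-1,-1,-1]
  squeeze: 40

```text
clock: 15.45
eef_pos: [0.4556, 0.0636, 0.0196]
tcp_rot: [[-0.237, 0.972, 0.001], [0.972, 0.237, 0.001], [0.001, 0.002, -1.0]]
contact_force: [-0.8, -0.2, 5.9]
grip_width: 0.0525
grasp_force: 40.9
```

play_rows:
  translation:
    - [0,0,-0.02]
    - [0,0,-0.05]
    - [0,0,-0.08]
    - [0.01,0.06,-0.08]
    - [0.02,0.12,-0.08]
  turn:
    - [0,0,0]
    - [0,0,0]
    - [0,0,0]
    - [0,0,0.055]
    - [0,0,0.055]
  fingers: [-1,-1,-1,-1,-1]

```text
clock: 16.08
eef_pos: [0.5683, 0.1119, 0.0999]
tcp_rot: [[-0.182, 0.983, 0.001], [0.983, 0.182, 0.0], [-0.0, 0.001, -1.0]]
contact_force: [1.7, -0.1, -0.5]
grip_width: 0.0525
grasp_force: 42.8
```

```bash
python3 plan.py .6329 .1171 .07 100.55
```

```text
t [-0.0067  0.0644  0.03  ] w [ 0.001   0.0001 -0.0013]
```

play_rows:
  translation:
    - [-0.007,0.04,0]
    - [-0.007,0.064,0]
    - [-0.007,0.064,0.02]
    - [-0.007,0.064,0.03]
    - [-0.007,0.064,0.03]
  turn:
    - [0,0,-0.001]
    - [0,0,-0.001]
    - [0,0,-0.001]
    - [0,0,-0.001]
    - [0,0,-0.001]
  fingers: [-1,-1,-1,-1,-1]

```text
clock: 16.7
eef_pos: [0.6287, 0.1158, 0.067]
tcp_rot: [[-0.183, 0.983, -0.004], [0.983, 0.183, -0.0], [0.001, -0.004, -1.0]]
contact_force: [0.2, -0.3, -0.8]
grip_width: 0.0527
grasp_force: 42.8
```

```bash
python3 plan.py .6329 .1171 .05 100.55
```

```text
t [0.0005 0.0044 0.017 ] w [-0.0043 -0.0005 -0.    ]
```

play_rows:
  translation:
    - [0.0005,0.0044,0]
    - [0.0005,0.0044,0.01]
    - [0.0005,0.0044,0.017]
    - [0.0005,0.0044,0.017]
  turn:
    - [-0.004,0,0]
    - [-0.004,0,0]
    - [-0.004,0,0]
    - [-0.004,0,0]
  fingers: [-1,-1,-1,-1]

```text
clock: 17.2
eef_pos: [0.6347, 0.1174, 0.0507]
tcp_rot: [[-0.184, 0.983, 0.002], [0.983, 0.184, 0.001], [0.0, 0.002, -1.0]]
contact_force: [-0.1, -0.3, -0.1]
grip_width: 0.0526
grasp_force: 42.8
```

```bash
python3 plan.py .6329 .1171 .0465 100.55
```

```text
t [-0.     -0.0018  0.0042] w [ 0.0023 -0.0001  0.0008]
```

play_rows:
  translation:
    - [0,-0.0015,0.0005]
    - [0,-0.0015,0.002]
    - [0,-0.0015,0.0035]
    - [0,-0.0015,0.0042]
    - [0,-0.0015,0.0042]
  turn:
    - [0.002,0,0]
    - [0.002,0,0]
    - [0.002,0,0]
    - [0.002,0,0]
    - [0.002,0,0]
  fingers: [-1,-1,-1,-1,-1]

```text
clock: 17.82
eef_pos: [0.6339, 0.1172, 0.0473]
tcp_rot: [[-0.184, 0.983, 0.002], [0.983, 0.184, 0.0], [-0.0, 0.002, -1.0]]
contact_force: [-0.3, -0.7, -1.6]
grip_width: 0.0527
grasp_force: 42.8
```

play_rows:
  translation:
    - [0,0,0.0005]
    - [0,0,0.001]
    - [0,0,0.001]
  turn:
    - [0,0,0]
    - [0,0,0]
    - [0,0,0]
  fingers: [-1,-1,-1]

```text
clock: 18.2
eef_pos: [0.6339, 0.1171, 0.0463]
tcp_rot: [[-0.184, 0.983, 0.002], [0.983, 0.184, 0.0], [-0.0, 0.002, -1.0]]
contact_force: [-0.0, -0.4, 0.1]
grip_width: 0.0523
grasp_force: 42.8
```

play_rows:
  translation:
    - [0,-0.001,0.0005]
    - [0,-0.001,0.001]
    - [0,-0.001,0.0012]
    - [0,-0.001,0.0012]
  turn:
    - [0.001,0,0]
    - [0.001,0,0]
    - [0.001,0,0]
    - [0.001,0,0]
  fingers: [-1,-1,-1,-1]

```text
clock: 18.7
eef_pos: [0.6328, 0.1169, 0.0457]
tcp_rot: [[-0.184, 0.983, 0.001], [0.983, 0.184, 0.0], [0.0, 0.001, -1.0]]
contact_force: [-1.6, -0.3, 5.3]
grip_width: 0.0523
grasp_force: 43.4
```

play_rows:
  translation:
    - [0,0,0]
    - [0,0,0]
    - [0,0,-0.02]
    - [0,0,-0.06]
    - [0.05,-0.02,-0.08]
  turn:
    - [0,0,0]
    - [0,0,0]
    - [0,0,0]
    - [0,0,0]
    - [0,0,0]
  fingers: [0.6,0.6,0.6,0.6,0.6]

```text
clock: 19.32
eef_pos: [0.608, 0.1572, 0.1294]
tcp_rot: [[-0.176, 0.984, 0.009], [0.984, 0.176, -0.003], [-0.005, 0.009, -1.0]]
contact_force: [0.6, 0.9, 0.2]
grip_width: 0.0685
grasp_force: 0.0
```

```bash
python3 plan.py .4421 .2366 .1 98.7
```

```text
t [ 0.1075 -0.1496  0.0276] w [0.0087 0.0045 0.025 ]
```

play_rows:
  translation:
    - [0.108,-0.15,0.028]
    - [0.108,-0.15,0.028]
    - [0.108,-0.15,0.028]
    - [0.108,-0.15,0.028]
    - [0.108,-0.15,0.028]
  turn:
    - [0.005,0.003,0.025]
    - [0.005,0.003,0.025]
    - [0.005,0.003,0.025]
    - [0.005,0.003,0.025]
    - [0.005,0.003,0.025]
  fingers: [0.6,0.6,0.6,0.6,0.6]

```text
clock: 19.95
eef_pos: [0.4382, 0.2412, 0.0981]
tcp_rot: [[-0.16, 0.987, -0.002], [0.987, 0.16, 0.003], [0.003, -0.001, -1.0]]
contact_force: [0.2, -0.8, 0.7]
grip_width: 0.0682
grasp_force: 0.0
```

```bash
python3 plan.py .4421 .2366 .06 98.7; python3 - <<'E'
from h import *
import pickle
from bench import manip
d=manip.get_image("top");pickle.dump(d,open("pics/top2.pkl","wb"))
c=-d["R"].T@d["t"];print("cam",c)
u,v=np.round(pix(d,[[.627,.130,.038]])[0]).astype(int)
cv2.imwrite("pics/p2.png",cv2.resize(crop(d,u,v),(500,500)))
for z,h in((.038,.027),(.026,.032)):
  r=np.linspace(-.01,.01,12)
  for y in(.016,-.016): print("edge",z,step(d,z,(0,y),(1,0),r))
r=np.linspace(-.012,.012,12)
for sg in(1,-1):
  s,c=prof(d,.038,(.018,sg*.028),(0,1),r,.007);print(*[(round(sg*28+q*1000,1),int(k[2]),int(k[0])) for q,k in zip(s[::2],c[::2])])
E
```

```text
t [-0.0053  0.0032  0.0381] w [-0.001  -0.0033  0.0084]
cam [0.47324524 0.03313993 1.05851946]
edge 0.038 (np.float64(0.9), np.float64(3.02))
edge 0.038 (np.float64(1.2), np.float64(3.31))
edge 0.026 (np.float64(1.2), np.float64(2.9))
edge 0.026 (np.float64(1.5), np.float64(3.23))
(np.float64(21.0), 125, 52) (np.float64(21.6), 125, 52) (np.float64(22.2), 125, 52) (np.float64(22.8), 126, 53) (np.float64(23.4), 126, 53) (np.float64(24.0), 125, 53) (np.float64(24.6), 124, 53) (np.float64(25.2), 122, 51) (np.float64(25.8), 118, 49) (np.float64(26.4), 112, 46) (np.float64(27.0), 105, 43) (np.float64(27.6), 99, 40) (np.float64(28.2), 95, 37) (np.float64(28.8), 95, 37) (np.float64(29.4), 98, 39) (np.float64(30.0), 104, 42) (np.float64(30.6), 110, 45) (np.float64(31.2), 113, 47) (np.float64(31.8), 113, 48) (np.float64(32.4), 110, 47) (np.float64(33.0), 106, 47) (np.float64(33.6), 104, 47) (np.float64(34.2), 105, 50) (np.float64(34.8), 108, 53)
(np.float64(-35.0), 186, 104) (np.float64(-34.4), 180, 100) (np.float64(-33.8), 171, 95) (np.float64(-33.2), 159, 87) (np.float64(-32.6), 145, 77) (np.float64(-32.0), 131, 67) (np.float64(-31.4), 120, 58) (np.float64(-30.8), 112, 51) (np.float64(-30.2), 109, 47) (np.float64(-29.6), 109, 45) (np.float64(-29.0), 112, 45) (np.float64(-28.4), 117, 47) (np.float64(-27.8), 120, 48) (np.float64(-27.2), 122, 49) (np.float64(-26.6), 123, 50) (np.float64(-26.0), 123, 50) (np.float64(-25.4), 123, 50) (np.float64(-24.8), 123, 50) (np.float64(-24.2), 123, 50) (np.float64(-23.6), 123, 51) (np.float64(-23.0), 123, 51) (np.float64(-22.4), 123, 51) (np.float64(-21.8), 123, 52) (np.float64(-21.2), 124, 52)
```

View pics/p2.png

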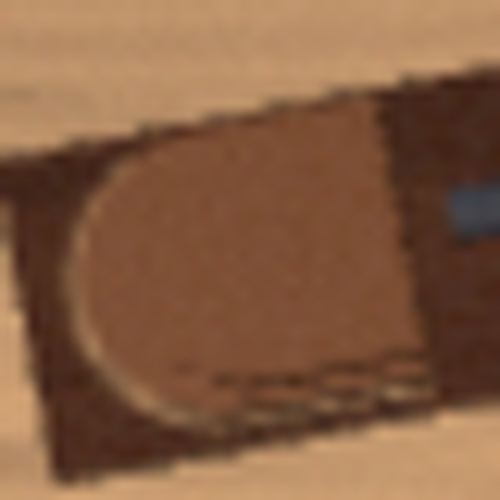

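The picture shows the medium lift flat on the large one. Its straight edge is flush with the seat's (x≈400) and it is centred, with the rim steps showing at the bottom. Next, the small lift.

play_rows:
  translation:
    - [-0.005,0.003,0]
    - [-0.005,0.003,0.02]
    - [-0.005,0.003,0.038]
    - [-0.005,0.003,0.05]
    - [-0.005,0.003,0.05]
  turn:
    - [-0.001,-0.003,0.008]
    - [-0.001,-0.003,0.008]
    - [-0.001,-0.003,0.008]
    - [-0.001,-0.003,0.008]
    - [-0.001,-0.003,0.008]
  fingers: [0.5,0.5,0.5,0.5,0.5]

```text
clock: 20.62
eef_pos: [0.4406, 0.2358, 0.0464]
tcp_rot: [[-0.15, 0.989, -0.004], [0.989, 0.15, -0.001], [-0.001, -0.004, -1.0]]
contact_force: [-0.4, 0.4, -0.6]
grip_width: 0.0642
grasp_force: 0.0
```

```bash
python3 plan.py .4421 .2366 .0185 98.7;
```

```text
t [0.0006 0.0017 0.0279] w [-0.0039  0.0007 -0.0015]
```

play_rows:
  translation:
    - [0,0.0015,0.01]
    - [0,0.0015,0.02]
    - [0,0.0015,0.027]
    - [0,0.0015,0.027]
    - [0,0.0015,0.027]
  turn:
    - [-0.004,0,0]
    - [-0.004,0,0]
    - [-0.004,0,0]
    - [-0.004,0,0]
    - [-0.004,0,0]
  fingers: [0.5,0.5,0.5,0.5,0.5]

```text
clock: 21.25
eef_pos: [0.4417, 0.2368, 0.0201]
tcp_rot: [[-0.151, 0.988, 0.001], [0.988, 0.151, 0.0], [-0.0, 0.001, -1.0]]
contact_force: [-0.2, -0.0, 0.6]
grip_width: 0.064
grasp_force: 0.0
```

play_rows:
  translation:
    - [0,0,0]
    - [0,0,0]
    - [0,0,0]
    - [0,0,0]
    - [0,0,0]
  turn:
    - [0,0,0]
    - [0,0,0]
    - [0,0,0]
    - [0,0,0]
    - [0,0,0]
  fingers: [-1,-1,-1,-1,-1]

```text
clock: 21.88
eef_pos: [0.4419, 0.2369, 0.0205]
tcp_rot: [[-0.152, 0.988, 0.002], [0.988, 0.152, 0.001], [0.0, 0.002, -1.0]]
contact_force: [-0.5, -0.0, 6.4]
grip_width: 0.0426
grasp_force: 40.9
```

play_rows:
  translation:
    - [0,0,-0.02]
    - [0,0,-0.06]
    - [0,0,-0.1]
    - [0,0.0,-0.1]
    - [0,0.0,-0.1]
  turn:
    - [0,0,0]
    - [0,0,0]
    - [0,0,0]
    - [0,0,0]
    - [0,0,0]
  fingers: [-1,-1,-1,-1,-1]

```text
clock: 22.5
eef_pos: [0.441, 0.2371, 0.1196]
tcp_rot: [[-0.152, 0.988, 0.0], [0.988, 0.152, 0.0], [0.0, 0.0, -1.0]]
contact_force: [-0.8, -0.0, -0.8]
grip_width: 0.0428
grasp_force: 40.9
```

```bash
python3 plan.py .6334 .1143 .11 100.55;
```

```text
t [-0.1506  0.1715  0.0096] w [ 0.0003 -0.0001 -0.0315]
```

play_rows:
  translation:
    - [-0.151,0.171,0.01]
    - [-0.151,0.171,0.01]
    - [-0.151,0.171,0.01]
    - [-0.151,0.171,0.01]
    - [-0.151,0.171,0.01]
  turn:
    - [0,0,-0.031]
    - [0,0,-0.031]
    - [0,0,-0.031]
    - [0,0,-0.031]
    - [0,0,-0.031]
  fingers: [-1,-1,-1,-1,-1]

```text
clock: 23.12
eef_pos: [0.6351, 0.1093, 0.1083]
tcp_rot: [[-0.177, 0.984, 0.001], [0.984, 0.177, -0.003], [-0.003, 0.0, -1.0]]
contact_force: [0.4, -0.2, -1.3]
grip_width: 0.0423
grasp_force: 40.9
```

```bash
python3 plan.py .6334 .1144 .065 100.55;
```

```text
t [ 0.0055 -0.0008  0.0433] w [ 0.0004  0.0028 -0.0059]
```

play_rows:
  translation:
    - [0.002,0,0]
    - [0.002,0,0.02]
    - [0.002,0,0.035]
    - [0.002,0,0.042]
    - [0.002,0,0.042]
  turn:
    - [0,0,-0.002]
    - [0,0,-0.002]
    - [0,0,-0.002]
    - [0,0,-0.002]
    - [0,0,-0.002]
  fingers: [-1,-1,-1,-1,-1]

```text
clock: 23.75
eef_pos: [0.6325, 0.1155, 0.0673]
tcp_rot: [[-0.184, 0.983, -0.001], [0.983, 0.184, -0.0], [-0.0, -0.001, -1.0]]
contact_force: [0.6, 0.0, -0.4]
grip_width: 0.0425
grasp_force: 40.9
```

```bash
python3 plan.py .6334 .1144 .0595 100.55;
```

```text
t [-0.0013  0.0006  0.0078] w [-0.0005  0.0002  0.001 ]
```

play_rows:
  translation:
    - [-0.001,0.0006,0.002]
    - [-0.001,0.0006,0.005]
    - [-0.001,0.0006,0.007]
    - [-0.001,0.0006,0.0078]
    - [-0.001,0.0006,0.0078]
  turn:
    - [0,0,0.001]
    - [0,0,0.001]
    - [0,0,0.001]
    - [0,0,0.001]
    - [0,0,0.001]
  fingers: [-1,-1,-1,-1,-1]

```text
clock: 24.38
eef_pos: [0.6339, 0.1146, 0.0603]
tcp_rot: [[-0.183, 0.983, 0.001], [0.983, 0.183, 0.0], [-0.0, 0.001, -1.0]]
contact_force: [0.1, -0.1, -0.9]
grip_width: 0.0424
grasp_force: 40.9
```

play_rows:
  translation:
    - [0,0,0.0005]
    - [0,0,0.001]
    - [0,0,0.0015]
    - [0,0,0.0015]
  turn:
    - [0,0,0]
    - [0,0,0]
    - [0,0,0]
    - [0,0,0]
  fingers: [-1,-1,-1,-1]

```text
clock: 24.88
eef_pos: [0.6339, 0.1146, 0.0588]
tcp_rot: [[-0.183, 0.983, 0.001], [0.983, 0.183, 0.0], [-0.0, 0.001, -1.0]]
contact_force: [0.6, 0.1, -0.6]
grip_width: 0.0426
grasp_force: 40.9
```

play_rows:
  translation:
    - [0,0,0.0005]
    - [0,0,0.001]
    - [0,0,0.001]
  turn:
    - [0,0,0]
    - [0,0,0]
    - [0,0,0]
  fingers: [-1,-1,-1]

```text
clock: 25.25
eef_pos: [0.634, 0.1145, 0.0586]
tcp_rot: [[-0.183, 0.983, 0.001], [0.983, 0.183, 0.0], [0.0, 0.001, -1.0]]
contact_force: [-1.5, -0.0, 5.8]
grip_width: 0.0425
grasp_force: 41.5
```

play_rows:
  translation:
    - [0,0,0]
    - [0,0,0]
    - [0,0,-0.02]
    - [0,0,-0.06]
    - [0,-0.04,-0.06]
  turn:
    - [0,0,0]
    - [0,0,0]
    - [0,0,0]
    - [0,0,0]
    - [0,0,0]
  fingers: [0.4,0.4,0.4,0.4,0.4]

```text
clock: 25.88
eef_pos: [0.5995, 0.107, 0.1221]
tcp_rot: [[-0.184, 0.983, 0.012], [0.983, 0.184, 0.0], [-0.002, 0.012, -1.0]]
contact_force: [-0.4, -0.7, -0.0]
grip_width: 0.0595
grasp_force: 0.0
```

```bash
python3 plan.py .461 -.1298 .08 75.1
```

```text
t [-0.2072 -0.1802  0.0404] w [ 0.0121 -0.0006  0.4451]
```

play_rows:
  translation:
    - [-0.207,-0.18,0.04]
    - [-0.207,-0.18,0.04]
    - [-0.207,-0.18,0.04]
    - [-0.207,-0.18,0.04]
    - [-0.207,-0.18,0.04]
  turn:
    - [0.006,0,0.445]
    - [0.006,0,0.445]
    - [0.006,0,0.445]
    - [0.006,0,0.445]
    - [0.006,0,0.445]
  fingers: [0.4,0.4,0.4,0.4,0.4]

```text
clock: 26.5
eef_pos: [0.4539, -0.1328, 0.0788]
tcp_rot: [[0.263, 0.965, -0.004], [0.965, -0.263, -0.001], [-0.002, -0.004, -1.0]]
contact_force: [0.2, 0.2, -0.6]
grip_width: 0.0594
grasp_force: 0.0
```

```bash
python3 plan.py .461 -.1298 .06 75.1;python3 - <<'E'
from h import *
import pickle
from bench import manip
d=manip.get_image("top");pickle.dump(d,open("pics/top3.pkl","wb"))
u,v=np.round(pix(d,[[.627,.125,.05]])[0]).astype(int)
cv2.imwrite("pics/p3.png",cv2.resize(crop(d,u,v),(500,500)))
z=.05;r=np.linspace(-.008,.008,12)
for y in(.012,-.012): print("edge",z,step(d,z,(0,y),(1,0),r,span=.009))
r=np.linspace(-.01,.01,12)
for sg in(1,-1):
  s,c=prof(d,z,(.015,sg*.022),(0,1),r,.007);print(*[(round(sg*22+q*1000,1),int(k[2]),int(k[0])) for q,k in zip(s[::2],c[::2])])
s,c=prof(d,z,(.052,0),(1,0),r/3,.007);print(*[(round(52+q*1000,1),int(k[2]),int(k[0])) for q,k in zip(s[::2],c[::2])])
E
```

```text
t [0.0048 0.0061 0.0187] w [-0.0036  0.0023 -0.0062]
edge 0.05 (np.float64(0.6), np.float64(3.24))
edge 0.05 (np.float64(0.9), np.float64(3.27))
(np.float64(15.0), 129, 54) (np.float64(15.6), 129, 54) (np.float64(16.2), 129, 54) (np.float64(16.8), 129, 54) (np.float64(17.4), 128, 54) (np.float64(18.0), 128, 54) (np.float64(18.6), 127, 53) (np.float64(19.2), 126, 53) (np.float64(19.8), 122, 51) (np.float64(20.4), 118, 48) (np.float64(21.0), 112, 45) (np.float64(21.6), 105, 42) (np.float64(22.2), 101, 40) (np.float64(22.8), 99, 40) (np.float64(23.4), 100, 41) (np.float64(24.0), 105, 43) (np.float64(24.6), 112, 47) (np.float64(25.2), 119, 50) (np.float64(25.8), 125, 53) (np.float64(26.4), 128, 54) (np.float64(27.0), 126, 52) (np.float64(27.6), 122, 50) (np.float64(28.2), 114, 47) (np.float64(28.8), 106, 43)
(np.float64(-29.0), 122, 60) (np.float64(-28.4), 115, 54) (np.float64(-27.8), 114, 50) (np.float64(-27.2), 116, 49) (np.float64(-26.6), 119, 49) (np.float64(-26.0), 122, 50) (np.float64(-25.4), 125, 51) (np.float64(-24.8), 127, 52) (np.float64(-24.2), 128, 53) (np.float64(-23.6), 128
[... 383 characters left out ...]
(np.float64(-15.2), 127, 54)
(np.float64(45.0), 128, 53) (np.float64(45.6), 129, 53) (np.float64(46.2), 129, 54) (np.float64(46.8), 129, 54) (np.float64(47.4), 130, 55) (np.float64(48.0), 131, 56) (np.float64(48.6), 131, 57) (np.float64(49.2), 132, 57) (np.float64(49.8), 132, 57) (np.float64(50.4), 131, 57) (np.float64(51.0), 131, 56) (np.float64(51.6), 130, 56) (np.float64(52.2), 129, 55) (np.float64(52.8), 129, 54) (np.float64(53.4), 129, 54) (np.float64(54.0), 129, 53) (np.float64(54.6), 129, 52) (np.float64(55.2), 129, 52) (np.float64(55.8), 129, 53) (np.float64(56.4), 129, 53) (np.float64(57.0), 129, 54) (np.float64(57.6), 130, 55) (np.float64(58.2), 131, 55) (np.float64(58.8), 131, 56)
```

View pics/p3.png

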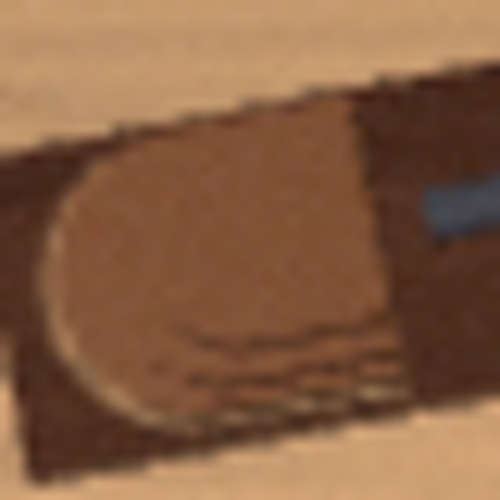

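Picture: the small lift's near side is at the innermost dark line (y≈340) and the straight edges look flush at x≈380. All the lifts are the same colour, so I'll check the small one's setback with the depth map.

```bash
python3 - <<'E'
from h import *
import pickle
d=pickle.load(open("pics/top3.pkl","rb"))
zm=d["z_map"].astype(np.float32)
def hp(z,p0,dr,n,s):
    o=[]
    for k in n:
        P=np.array(p0)+s[:,None]*np.array(dr)+k*np.array([-dr[1],dr[0]])
        W=np.c_[JO+P[:,:1]*JX+P[:,1:]*JY,np.full(len(s),z)]
        q=pix(d,W).astype(np.float32);Z=cv2.remap(zm,q[:,0],q[:,1],cv2.INTER_NEAREST)[:,0]
        c=np.c_[(q[:,0]-d["cx"])/d["fx"]*Z,(q[:,1]-d["cy"])/d["fy"]*Z,Z]
        o.append(((c-d["t"])@d["R"])[:,2]*1000)
    return np.round(np.mean(o,0),0).astype(int)
s=np.arange(-.008,.012,.001)
print("edge",*hp(.05,(0,0),(1,0),np.linspace(-.014,.014,15),s))
print("tip52",*hp(.05,(.052,0),(1,0),np.linspace(-.003,.003,5),s))
print("y+",*hp(.05,(.015,.022),(0,1),np.linspace(-.01,.01,9),s))
print("y-",*hp(.05,(.015,-.022),(0,-1),np.linspace(-.01,.01,9),s))
E
```

```text
edge 6 7 7 7 7 8 9 17 31 43 49 49 50 50 185 118 118 50 50 51
tip52 50 50 50 50 50 50 50 50 47 43 40 40 39 38 39 38 36 36 26 24
y+ 50 49 49 161 161 161 49 49 49 42 40 38 38 38 37 36 34 29 27 25
y- 50 51 51 51 50 49 49 46 42 35 32 28 25 21 14 3 2 0 0 0
```

The depth profile shows the small lift's straight edge at about +0.5 mm and its tip at about 52.7 mm, so it's well placed. Now the top piece.

play_rows:
  translation:
    - [0.005,0.006,0]
    - [0.005,0.006,0.015]
    - [0.005,0.006,0.03]
    - [0.005,0.006,0.03]
  turn:
    - [-0.003,0.002,-0.006]
    - [-0.003,0.002,-0.006]
    - [-0.003,0.002,-0.006]
    - [-0.003,0.002,-0.006]
  fingers: [0.4,0.4,0.4,0.4]

```text
clock: 27.05
eef_pos: [0.4637, -0.1239, 0.0474]
tcp_rot: [[0.249, 0.968, -0.001], [0.968, -0.249, 0.003], [0.003, -0.002, -1.0]]
contact_force: [0.4, -0.1, 0.4]
grip_width: 0.06
grasp_force: 0.0
```

```bash
python3 plan.py .461 -.1298 .0185 75.1
```

```text
t [-0.0065 -0.0011  0.0288] w [-0.0021 -0.0026  0.0083]
```

play_rows:
  translation:
    - [0,0,0]
    - [0,0,0.01]
    - [0,0,0.015]
    - [0,0,0.015]
  turn:
    - [0,0,0]
    - [0,0,0]
    - [0,0,0]
    - [0,0,0]
  fingers: [0.4,0.4,0.4,0.4]

```text
clock: 27.55
eef_pos: [0.4621, -0.1258, 0.0322]
tcp_rot: [[0.253, 0.968, -0.002], [0.968, -0.253, 0.002], [0.001, -0.003, -1.0]]
contact_force: [-0.4, 0.2, 0.4]
grip_width: 0.0595
grasp_force: 0.0
```

```bash
python3 plan.py .461 -.1298 .0185 75.1
```

```text
t [-0.0041 -0.      0.0137] w [-0.0028 -0.0012  0.0047]
```

play_rows:
  translation:
    - [-0.0035,0,0.006]
    - [-0.0035,0,0.0132]
    - [-0.0035,0,0.0132]
    - [-0.0035,0,0.0132]
    - [-0.0035,0,0.0132]
  turn:
    - [-0.003,-0.001,0.004]
    - [-0.003,-0.001,0.004]
    - [-0.003,-0.001,0.004]
    - [-0.003,-0.001,0.004]
    - [-0.003,-0.001,0.004]
  fingers: [0.4,0.4,0.4,0.4,0.4]

```text
clock: 28.18
eef_pos: [0.4616, -0.1293, 0.0195]
tcp_rot: [[0.256, 0.967, 0.001], [0.967, -0.256, -0.0], [-0.0, 0.001, -1.0]]
contact_force: [-0.8, 0.0, 0.6]
grip_width: 0.0598
grasp_force: 0.0
```

```bash
python3 plan.py .461 -.1298 .0185 75.1
```

```text
t [-0.0007 -0.0004  0.001 ] w [0.0013 0.0001 0.0011]
```

Good; close and lift.

play_rows:
  translation:
    - [0,0,0.001]
    - [0,0,0.001]
    - [0,0,0.001]
    - [0,0,0.001]
    - [0,0,0.001]
  turn:
    - [0,0,0]
    - [0,0,0]
    - [0,0,0]
    - [0,0,0]
    - [0,0,0]
  fingers: [-1,-1,-1,-1,-1]
  squeeze: 30

```text
clock: 28.8
eef_pos: [0.4616, -0.1292, 0.0186]
tcp_rot: [[0.256, 0.967, 0.001], [0.967, -0.256, -0.0], [0.0, 0.001, -1.0]]
contact_force: [-0.5, 1.3, 6.2]
grip_width: 0.0346
grasp_force: 30.3
```

play_rows:
  translation:
    - [0,0,0]
    - [0,0,-0.03]
    - [0,0,-0.06]
    - [0,0.0,-0.1]
    - [0,0.0,-0.1]
  turn:
    - [0,0,0]
    - [0,0,0]
    - [0,0,0]
    - [0,0,0]
    - [0,0,0]
  fingers: [-1,-1,-1,-1,-1]

```text
clock: 29.42
eef_pos: [0.4628, -0.1298, 0.1203]
tcp_rot: [[0.256, 0.967, 0.005], [0.967, -0.256, -0.002], [-0.001, 0.006, -1.0]]
contact_force: [0.2, 0.3, -1.1]
grip_width: 0.0346
grasp_force: 30.2
```

```bash
python3 plan.py .56 .07 .125 100.55;python3 plan.py .634 .1129 .105 100.55
```

```text
t [ 0.218   0.0429 -0.0046] w [ 0.0054  0.0018 -0.4426]
t [0.2784 0.1033 0.0157] w [ 0.0054  0.0018 -0.4426]
```

play_rows:
  translation:
    - [0.278,0.103,0]
    - [0.278,0.103,0]
    - [0.278,0.103,0]
    - [0.278,0.103,0]
    - [0.278,0.103,0]
  turn:
    - [0,0,-0.443]
    - [0,0,-0.443]
    - [0,0,-0.443]
    - [0,0,-0.443]
    - [0,0,-0.443]
  fingers: [-1,-1,-1,-1,-1]

```text
clock: 30.05
eef_pos: [0.6327, 0.1167, 0.1168]
tcp_rot: [[-0.186, 0.983, -0.0], [0.983, 0.186, 0.001], [0.001, -0.0, -1.0]]
contact_force: [0.1, -1.9, -0.3]
grip_width: 0.035
grasp_force: 30.2
```

play_rows:
  translation:
    - [0,0,0]
    - [0,0,0]
  turn:
    - [0,0,0]
    - [0,0,0]
  fingers: [-1,-1]

```text
clock: 30.3
eef_pos: [0.6311, 0.1122, 0.1172]
tcp_rot: [[-0.182, 0.983, -0.001], [0.983, 0.182, -0.001], [-0.001, -0.002, -1.0]]
contact_force: [-0.3, -0.5, -0.6]
grip_width: 0.0349
grasp_force: 30.2
```

```bash
python3 plan.py .6337 .113 .08 100.55
```

```text
t [0.0004 0.0028 0.0372] w [-0.0015  0.0012 -0.0007]
```

play_rows:
  translation:
    - [0,0.0025,0.01]
    - [0,0.0025,0.025]
    - [0,0.0025,0.037]
    - [0,0.0025,0.042]
    - [0,0.0025,0.042]
  turn:
    - [-0.0015,0.001,0]
    - [-0.0015,0.001,0]
    - [-0.0015,0.001,0]
    - [-0.0015,0.001,0]
    - [-0.0015,0.001,0]
  fingers: [-1,-1,-1,-1,-1]

```text
clock: 30.92
eef_pos: [0.6344, 0.1134, 0.076]
tcp_rot: [[-0.183, 0.983, 0.002], [0.983, 0.183, 0.001], [0.0, 0.002, -1.0]]
contact_force: [0.7, 0.3, 0.5]
grip_width: 0.0348
grasp_force: 30.2
```

```bash
python3 plan.py .6337 .113 .07 100.55
```

```text
t [-0.0003 -0.0008  0.006 ] w [ 0.0016 -0.0004 -0.0004]
```

play_rows:
  translation:
    - [0,-0.0006,0.002]
    - [0,-0.0006,0.004]
    - [0,-0.0006,0.0055]
    - [0,-0.0006,0.0065]
    - [0,-0.0006,0.0065]
  turn:
    - [0.001,0,0]
    - [0.001,0,0]
    - [0.001,0,0]
    - [0.001,0,0]
    - [0.001,0,0]
  fingers: [-1,-1,-1,-1,-1]

```text
clock: 31.55
eef_pos: [0.6341, 0.1135, 0.07]
tcp_rot: [[-0.183, 0.983, 0.001], [0.983, 0.183, 0.001], [0.0, 0.001, -1.0]]
contact_force: [0.1, -0.2, 0.3]
grip_width: 0.0348
grasp_force: 30.2
```

play_rows:
  translation:
    - [0,0,0.0005]
    - [0,0,0.001]
    - [0,0,0.001]
  turn:
    - [0,0,0]
    - [0,0,0]
    - [0,0,0]
  fingers: [-1,-1,-1]

```text
clock: 31.92
eef_pos: [0.6341, 0.1134, 0.069]
tcp_rot: [[-0.183, 0.983, 0.001], [0.983, 0.183, 0.001], [0.001, 0.001, -1.0]]
contact_force: [0.7, 0.8, -0.5]
grip_width: 0.0348
grasp_force: 30.2
```

play_rows:
  translation:
    - [0,0,0.0005]
    - [0,0,0.001]
    - [0,0,0.001]
  turn:
    - [0,0,0]
    - [0,0,0]
    - [0,0,0]
  fingers: [-1,-1,-1]

```text
clock: 32.3
eef_pos: [0.6342, 0.1134, 0.0687]
tcp_rot: [[-0.183, 0.983, 0.002], [0.983, 0.183, 0.001], [0.001, 0.002, -1.0]]
contact_force: [-1.5, 0.2, 3.9]
grip_width: 0.0348
grasp_force: 30.7
```

Contact; release, lift, and move over toward the stop.

play_rows:
  translation:
    - [0,0,0]
    - [0,0,0]
    - [0,0,-0.02]
    - [0,0,-0.06]
    - [-0.05,0,-0.08]
  turn:
    - [0,0,0]
    - [0,0,0]
    - [0,0,0]
    - [0,0,0]
    - [0,0,0]
  fingers: [0.3,0.3,0.3,0.3,0.3]

```text
clock: 32.92
eef_pos: [0.6443, 0.0695, 0.1507]
tcp_rot: [[-0.191, 0.982, 0.004], [0.982, 0.191, 0.005], [0.004, 0.005, -1.0]]
contact_force: [0.8, -0.2, 0.3]
grip_width: 0.0556
grasp_force: 0.0
```

play_rows:
  translation:
    - [-0.06,-0.04,0]
    - [-0.06,-0.1,0]
    - [-0.06,-0.16,0]
    - [-0.06,-0.16,0]
    - [-0.06,-0.16,0]
  turn:
    - [0,0,0]
    - [0,0,0]
    - [0,0,0]
    - [0,0,0]
    - [0,0,0]
  fingers: [0.3,0.3,0.3,0.3,0.3]

```text
clock: 33.55
eef_pos: [0.4983, -0.024, 0.149]
tcp_rot: [[-0.183, 0.983, 0.005], [0.983, 0.183, 0.001], [0.0, 0.005, -1.0]]
contact_force: [1.5, -0.5, 0.1]
grip_width: 0.0552
grasp_force: 0.0
```

```bash
cat > dep.py <<'E'
from h import *
def hp(d,z,p0,dr,n,s):
    o=[]
    for k in n:
        P=np.array(p0)+s[:,None]*np.array(dr)+k*np.array([-dr[1],dr[0]])
        W=np.c_[JO+P[:,:1]*JX+P[:,1:]*JY,np.full(len(s),z)]
        q=pix(d,W).astype(np.float32);Z=cv2.remap(d["z_map"].astype(np.float32),q[:,0],q[:,1],cv2.INTER_NEAREST)[:,0]
        c=np.c_[(q[:,0]-d["cx"])/d["fx"]*Z,(q[:,1]-d["cy"])/d["fy"]*Z,Z]
        o.append(((c-d["t"])@d["R"])[:,2]*1000)
    return np.round(np.median(o,0),0).astype(int)
E
python3 - <<'E'
from dep import *
from bench import manip
d=manip.get_image("top");e=manip.get_image("side")
print(manip.get_state()["eef_pos"])
u,v=np.round(pix(d,[[.630,.09,.05]])[0]).astype(int);a=cv2.resize(d["color"][v-30:v+30,u-30:u+30],(400,400),interpolation=cv2.INTER_CUBIC)
u,v=np.round(pix(e,[[.630,.09,.05]])[0]).astype(int);b=cv2.resize(e["color"][v-30:v+30,u-30:u+30],(400,400),interpolation=cv2.INTER_CUBIC)
cv2.imwrite("pics/p4.png",np.hstack([a,b]))
z=.058;r=np.linspace(-.01,.01,12)
for y in(.01,-.01): print("edge",step(d,z,(0,y),(1,0),r*.6,span=.008))
print("tip",step(d,z,(.044,0),(1,0),r/3,span=.008))
for sg in(1,-1): print("side",sg,step(d,z,(.013,sg*.018),(0,1),r,span=.007))
s=np.arange(-.008,.012,.001)
print("edge",*hp(d,.058,(0,0),(1,0),np.linspace(-.012,.012,15),s))
print("tip44",*hp(d,.058,(.044,0),(1,0),np.linspace(-.003,.003,5),s))
# stop: heights along the bar, at y=0 and y=.018 (plate)
s=np.arange(-.16,-.02,.002)
print("bar",*zip((s*1000).round().astype(int),hp(d,.055,(0,0),(1,0),[-.003,0,.003],s)))
E
```

```text
[ 0.49914838 -0.02377415  0.14851656]
edge (np.float64(0.1), np.float64(-3.31))
edge (np.float64(-0.2), np.float64(-2.78))
tip (np.float64(0.1), np.float64(6.93))
side 1 (np.float64(0.8), np.float64(5.56))
side -1 (np.float64(-0.4), np.float64(-6.43))
edge 10 9 8 8 7 7 9 17 52 58 58 56 57 58 59 59 59 58 57 58
tip44 58 58 57 57 57 58 58 56 51 50 50 48 51 51 50 50 50 39 39 37
bar (np.int64(-160), np.int64(0)) (np.int64(-158), np.int64(-1)) (np.int64(-156), np.int64(3)) (np.int64(-154), np.int64(59)) (np.int64(-152), np.int64(62)) (np.int64(-150), np.int64(60)) (np.int64(-148), np.int64(61)) (np.int64(-146), np.int64(61)) (np.int64(-144), np.int64(61)) (np.int64(-142), np.int64(59)) (np.int64(-140), np.int64(59)) (np.int64(-138), np.int64(61)) (np.int64(-136), np.int64(47)) (np.int64(-134), np.int64(47)) (np.int64(-132), np.int64(44)) (np.int64(-130), np.int64(47)) (np.int64(-128), np.int64(44)) (np.int64(-126), np.int64(44)) (np.int64(-124), np.int64(47)) (np.int64(-122), np.int64(44)) (np.int64(-120), np.int64(43)) (np.int64(-118), np.int64(44)) (np.int64(-116), np.int64(45)) (np.int6
[... 709 characters left out ...]
int64(61)) (np.int64(-66), np.int64(62)) (np.int64(-64), np.int64(59)) (np.int64(-62), np.int64(44)) (np.int64(-60), np.int64(46)) (np.int64(-58), np.int64(44)) (np.int64(-56), np.int64(44)) (np.int64(-54), np.int64(43)) (np.int64(-52), np.int64(45)) (np.int64(-50), np.int64(46)) (np.int64(-48), np.int64(45)) (np.int64(-46), np.int64(46)) (np.int64(-44), np.int64(44)) (np.int64(-42), np.int64(44)) (np.int64(-40), np.int64(47)) (np.int64(-38), np.int64(45)) (np.int64(-36), np.int64(44)) (np.int64(-34), np.int64(44)) (np.int64(-32), np.int64(47)) (np.int64(-30), np.int64(43)) (np.int64(-28), np.int64(43)) (np.int64(-26), np.int64(43)) (np.int64(-24), np.int64(45)) (np.int64(-22), np.int64(46))
```

View pics/p4.png

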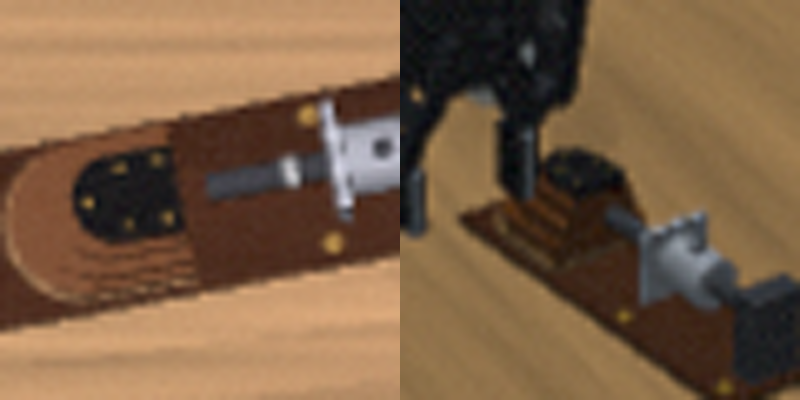

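The top view shows the top piece centred with its edge flush. The stop's plate is at crop x≈335 and the white ring at x≈290. The side view shows a neat flat stack. The stop's rear is now at jig x≈-103, so it needs about 58 mm of travel.

```bash
python3 plan.py .652 .0149 .12 100.55
```

```text
t [0.0098 0.1572 0.0292] w [0.0046 0.0004 0.0013]
```

play_rows:
  translation:
    - [0.01,0.06,0]
    - [0.01,0.12,0]
    - [0.01,0.157,0.01]
    - [0.01,0.157,0.029]
    - [0.01,0.157,0.029]
  turn:
    - [0.004,0,0.001]
    - [0.004,0,0.001]
    - [0.004,0,0.001]
    - [0.004,0,0.001]
    - [0.004,0,0.001]
  fingers: [0.4,0.4,0.4,0.4,0.4]

```text
clock: 34.28
eef_pos: [0.6477, 0.0148, 0.1168]
tcp_rot: [[-0.182, 0.983, -0.007], [0.983, 0.182, -0.0], [0.001, -0.007, -1.0]]
contact_force: [-0.2, 0.4, 0.9]
grip_width: 0.06
grasp_force: 0.0
```

play_rows:
  translation:
    - [0,0,0]
    - [0,0,0.02]
    - [0,0,0.03]
    - [0,0,0.03]
  turn:
    - [0,0,0]
    - [0,0,0]
    - [0,0,0]
    - [0,0,0]
  fingers: [0.4,0.4,0.4,0.4]

```text
clock: 34.78
eef_pos: [0.6483, 0.0147, 0.0877]
tcp_rot: [[-0.182, 0.983, -0.005], [0.983, 0.182, 0.0], [0.001, -0.005, -1.0]]
contact_force: [-0.3, 0.0, 1.1]
grip_width: 0.0596
grasp_force: 0.0
```

```bash
python3 plan.py .652 .0149 .039 100.55
```

```text
t [-0.0006  0.0039  0.0487] w [-0.0049 -0.0012 -0.0014]
```

play_rows:
  translation:
    - [0,0.0035,0.005]
    - [0,0.0035,0.02]
    - [0,0.0035,0.035]
    - [0,0.0035,0.048]
    - [0,0.0035,0.048]
  turn:
    - [-0.005,-0.001,-0.001]
    - [-0.005,-0.001,-0.001]
    - [-0.005,-0.001,-0.001]
    - [-0.005,-0.001,-0.001]
    - [-0.005,-0.001,-0.001]
  fingers: [0.4,0.4,0.4,0.4,0.4]

```text
clock: 35.4
eef_pos: [0.6515, 0.0153, 0.0393]
tcp_rot: [[-0.183, 0.983, -0.0], [0.983, 0.183, 0.0], [0.0, -0.0, -1.0]]
contact_force: [-0.4, -0.2, -0.4]
grip_width: 0.0595
grasp_force: 0.0
```

```bash
python3 plan.py .652 .0149 .039 100.55
```

```text
t [-0.0004  0.0004  0.0003] w [-0.0003 -0.0001 -0.0004]
```

play_rows:
  translation:
    - [0,0,0]
    - [0,0,0]
    - [0,0,0]
    - [0,0,0]
    - [0,0,0]
  turn:
    - [0,0,0]
    - [0,0,0]
    - [0,0,0]
    - [0,0,0]
    - [0,0,0]
  fingers: [-1,-1,-1,-1,-1]
  squeeze: 30

```text
clock: 36.02
eef_pos: [0.6526, 0.0149, 0.0416]
tcp_rot: [[-0.183, 0.983, 0.003], [0.983, 0.183, -0.0], [-0.001, 0.003, -1.0]]
contact_force: [-3.7, -0.6, 6.2]
grip_width: 0.0294
grasp_force: 30.2
```

play_rows:
  translation:
    - [0.012,0,0]
    - [0.026,0,0]
    - [0.04,0,0]
    - [0.052,0,0]
    - [0.052,0,0]
  turn:
    - [0,0,0]
    - [0,0,0]
    - [0,0,0]
    - [0,0,0]
    - [0,0,0]
  fingers: [-1,-1,-1,-1,-1]

```text
clock: 36.65
eef_pos: [0.6426, 0.0691, 0.0416]
tcp_rot: [[-0.185, 0.983, 0.002], [0.983, 0.185, 0.002], [0.002, 0.002, -1.0]]
contact_force: [-3.3, 0.8, 7.7]
grip_width: 0.0289
grasp_force: 30.9
```

play_rows:
  translation:
    - [0,0,0]
    - [0,0,0]
  turn:
    - [0,0,0]
    - [0,0,0]
  fingers: [-1,-1]

```text
clock: 36.9
eef_pos: [0.6426, 0.0691, 0.0416]
tcp_rot: [[-0.184, 0.983, 0.002], [0.983, 0.184, 0.003], [0.003, 0.002, -1.0]]
contact_force: [-2.8, 1.3, 9.1]
grip_width: 0.0295
grasp_force: 30.9
```

```bash
python3 - <<'E'
from h import *
from bench import manip
d=manip.get_image("side");e=manip.get_image("top")
u,v=np.round(pix(d,[[.645,.05,.05]])[0]).astype(int);a=cv2.resize(d["color"][v-25:v+25,u-25:u+25],(400,400),interpolation=cv2.INTER_CUBIC)
u,v=np.round(pix(e,[[.645,.05,.05]])[0]).astype(int);b=cv2.resize(e["color"][v-25:v+25,u-25:u+25],(400,400),interpolation=cv2.INTER_CUBIC)
cv2.imwrite("pics/p5.png",np.hstack([a,b]))
E
```

```text
(no output)
```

View pics/p5.png

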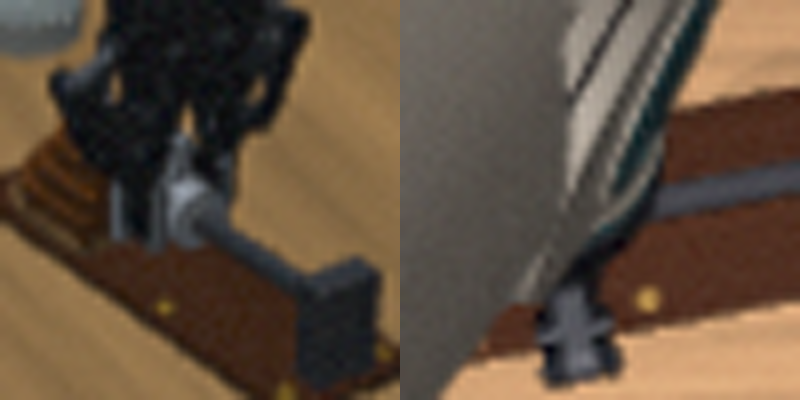

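The side crop shows the stop held and moved up near the ring. I'll add the estimated last 3 mm, release and look.

play_rows:
  translation:
    - [0.0015,0,0]
    - [0.003,0,0]
    - [0.003,0,0]
    - [0.003,0,0]
    - [0.003,0,0]
  turn:
    - [0,0,0]
    - [0,0,0]
    - [0,0,0]
    - [0,0,0]
    - [0,0,0]
  fingers: [-1,-1,-1,0.4,0.4]

```text
clock: 37.62
eef_pos: [0.6424, 0.0709, 0.0405]
tcp_rot: [[-0.184, 0.983, 0.002], [0.983, 0.184, 0.001], [0.001, 0.002, -1.0]]
contact_force: [-0.4, 1.0, 0.1]
grip_width: 0.0596
grasp_force: 0.0
```

play_rows:
  translation:
    - [0,0,0]
    - [0,0,0]
    - [0,0,-0.03]
    - [0,0,-0.08]
    - [0,-0.03,-0.1]
  turn:
    - [0,0,0]
    - [0,0,0]
    - [0,0,0]
    - [0,0,0]
    - [0,0,0]
  fingers: [0.4,0.4,0.4,0.4,0.4]

```text
clock: 38.25
eef_pos: [0.6158, 0.0637, 0.1436]
tcp_rot: [[-0.184, 0.983, 0.009], [0.983, 0.184, -0.0], [-0.002, 0.009, -1.0]]
contact_force: [-0.2, 0.6, -0.9]
grip_width: 0.0599
grasp_force: 0.0
```

play_rows:
  translation:
    - [0,-0.06,0]
    - [0,-0.12,0]
    - [0,-0.15,0]
    - [0,-0.15,0]
  turn:
    - [0,0,0]
    - [0,0,0]
    - [0,0,0]
    - [0,0,0]
  fingers: [0.4,0.4,0.4,0.4]

```text
clock: 38.75
eef_pos: [0.463, 0.0362, 0.1408]
tcp_rot: [[-0.181, 0.983, 0.001], [0.983, 0.181, 0.001], [0.001, 0.001, -1.0]]
contact_force: [1.1, 0.0, -0.7]
grip_width: 0.0599
grasp_force: 0.0
```

```bash
python3 - <<'E'
from dep import *
from bench import manip
d=manip.get_image("top");e=manip.get_image("side")
u,v=np.round(pix(d,[[.638,.08,.05]])[0]).astype(int);b=cv2.resize(d["color"][v-25:v+25,u-25:u+25],(400,400),interpolation=cv2.INTER_CUBIC)
u,v=np.round(pix(e,[[.638,.08,.05]])[0]).astype(int);a=cv2.resize(e["color"][v-25:v+25,u-25:u+25],(400,400),interpolation=cv2.INTER_CUBIC)
cv2.imwrite("pics/p6.png",np.hstack([a,b]))
s=np.arange(-.06,.006,.001)
print("bar",*zip((s*1000).round().astype(int),hp(d,.055,(0,0),(1,0),[-.005,-.002,0,.002,.005],s)))
sc,c=prof(d,.055,(-.045,0),(1,0),[-.004,0,.004],.012);print(*[(round(-45+q*1000,1),int(k[2])) for q,k in zip(sc[::3],c[::3])])
z=.058;r=np.linspace(-.01,.01,12)
for y in(.01,-.01): print("edge",step(d,z,(0,y),(1,0),r*.6,span=.008))
for sg in(1,-1): print("side",sg,step(d,z,(.013,sg*.018),(0,1),r,span=.007))
# ring in the first picture
import pickle
d=pickle.load(open("pics/top0.pkl","rb"))
sc,c=prof(d,.046,(-.048,0),(1,0),[-.003,0,.003],.012);print("ring",*[(round(-48+q*1000,1),int(k[2])) for q,k in zip(sc[::3],c[::3])])
E
```

```text
bar (np.int64(-60), np.int64(45)) (np.int64(-59), np.int64(45)) (np.int64(-58), np.int64(43)) (np.int64(-57), np.int64(43)) (np.int64(-56), np.int64(42)) (np.int64(-55), np.int64(42)) (np.int64(-54), np.int64(44)) (np.int64(-53), np.int64(44)) (np.int64(-52), np.int64(46)) (np.int64(-51), np.int64(46)) (np.int64(-50), np.int64(46)) (np.int64(-49), np.int64(46)) (np.int64(-48), np.int64(46)) (np.int64(-47), np.int64(55)) (np.int64(-46), np.int64(55)) (np.int64(-45), np.int64(56)) (np.int64(-44), np.int64(55)) (np.int64(-43), np.int64(54)) (np.int64(-42), np.int64(53)) (np.int64(-41), np.int64(54)) (np.int64(-40), np.int64(54)) (np.int64(-39), np.int64(55)) (np.int64(-38), np.int64(53)) (np.int64(-37), np.int64(51)) (np.int64(-36), np.int64(56)) (np.int64(-35), np.int64(57)) (np.int64(-34), np.int64(57)) (np.int64(-33), np.int64(57)) (np.int64(-32), np.int64(53)) (np.int64(-31), np.int64(53)) (np.int64(-30), np.int64(55)) (np.int64(-29), np.int64(56)) (np.int64(-28), np.int64(56)) (np.int64(-27), np.int64(56)) (np.int64(-26), np.int64(54)) (np.int64(-25), np.int64(54)) (np.int64(-24), 
[... 1657 characters left out ...]
1 (np.float64(-0.4), np.float64(-6.17))
ring (np.float64(-60.0), 62) (np.float64(-59.1), 58) (np.float64(-58.2), 58) (np.float64(-57.3), 60) (np.float64(-56.4), 61) (np.float64(-55.5), 60) (np.float64(-54.6), 60) (np.float64(-53.7), 58) (np.float64(-52.8), 55) (np.float64(-51.9), 57) (np.float64(-51.0), 69) (np.float64(-50.1), 90) (np.float64(-49.2), 115) (np.float64(-48.3), 143) (np.float64(-47.4), 165) (np.float64(-46.5), 175) (np.float64(-45.6), 171) (np.float64(-44.7), 153) (np.float64(-43.8), 129) (np.float64(-42.9), 102) (np.float64(-42.0), 83) (np.float64(-41.1), 71) (np.float64(-40.2), 63) (np.float64(-39.3), 60) (np.float64(-38.4), 60) (np.float64(-37.5), 61) (np.float64(-36.6), 60)
```

View pics/p6.png

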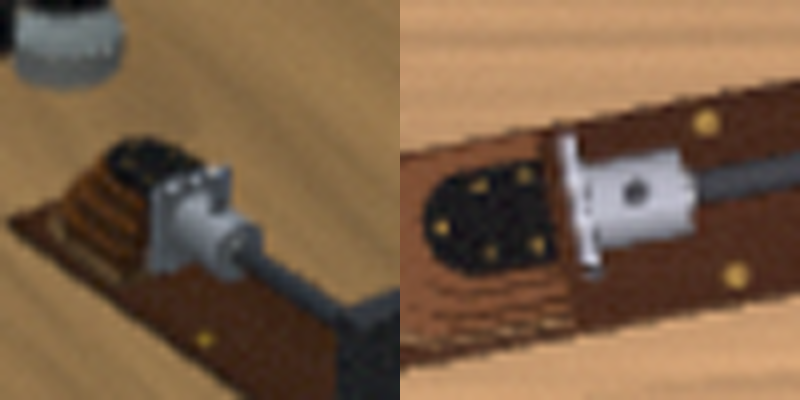

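The side and top crops show the stop just short of the mark. A sliver of white ring is still visible behind the collar, at (690,185) in the top crop. It needs about 2.7 mm more, so I'll regrip and nudge it.

```bash
python3 plan.py .6424 .0709 .11 100.55
```

```text
t [0.0016 0.1791 0.0316] w [ 0.0044  0.0006 -0.0001]
```

play_rows:
  translation:
    - [0.001,0.06,0]
    - [0.001,0.12,0]
    - [0.001,0.179,0.01]
    - [0.001,0.179,0.03]
    - [0.001,0.179,0.03]
  turn:
    - [0.002,0,0]
    - [0.002,0,0]
    - [0.002,0,0]
    - [0.002,0,0]
    - [0.002,0,0]
  fingers: [0.4,0.4,0.4,0.4,0.4]

```text
clock: 39.48
eef_pos: [0.6398, 0.0701, 0.1085]
tcp_rot: [[-0.183, 0.983, -0.004], [0.983, 0.183, -0.001], [-0.0, -0.004, -1.0]]
contact_force: [-0.7, 0.2, -0.3]
grip_width: 0.0598
grasp_force: 0.0
```

play_rows:
  translation:
    - [0,0,0]
    - [0,0,0.015]
    - [0,0,0.02]
    - [0,0,0.02]
  turn:
    - [0,0,0]
    - [0,0,0]
    - [0,0,0]
    - [0,0,0]
  fingers: [0.4,0.4,0.4,0.4]

```text
clock: 39.98
eef_pos: [0.6407, 0.0702, 0.0905]
tcp_rot: [[-0.183, 0.983, -0.001], [0.983, 0.183, -0.0], [-0.0, -0.001, -1.0]]
contact_force: [0.0, 0.6, 0.8]
grip_width: 0.06
grasp_force: 0.0
```

```bash
python3 plan.py .6424 .0709 .04 100.55
```

```text
t [0.0004 0.0019 0.0505] w [-0.0005  0.0001 -0.0003]
```

play_rows:
  translation:
    - [0,0.0015,0.005]
    - [0,0.0015,0.02]
    - [0,0.0015,0.04]
    - [0,0.0015,0.05]
    - [0,0.0015,0.05]
  turn:
    - [0,0,0]
    - [0,0,0]
    - [0,0,0]
    - [0,0,0]
    - [0,0,0]
  fingers: [0.4,0.4,0.4,0.4,0.4]

```text
clock: 40.6
eef_pos: [0.6418, 0.0701, 0.0394]
tcp_rot: [[-0.183, 0.983, -0.002], [0.983, 0.183, -0.001], [-0.0, -0.002, -1.0]]
contact_force: [-0.8, 0.4, -0.9]
grip_width: 0.0597
grasp_force: 0.0
```

play_rows:
  translation:
    - [0,0,0]
    - [0,0,0]
    - [0,0,0]
    - [0,0,0]
    - [0,0,0]
  turn:
    - [0,0,0]
    - [0,0,0]
    - [0,0,0]
    - [0,0,0]
    - [0,0,0]
  fingers: [-1,-1,-1,-1,-1]
  squeeze: 30

```text
clock: 41.22
eef_pos: [0.6425, 0.0701, 0.0417]
tcp_rot: [[-0.183, 0.983, 0.0], [0.983, 0.183, -0.0], [-0.0, 0.0, -1.0]]
contact_force: [-4.1, -0.5, 5.5]
grip_width: 0.0287
grasp_force: 30.2
```

play_rows:
  translation:
    - [0.001,0,0]
    - [0.0025,0,0]
    - [0.003,0,0]
    - [0.003,0,0]
  turn:
    - [0,0,0]
    - [0,0,0]
    - [0,0,0]
    - [0,0,0]
  fingers: [-1,-1,-1,-1]

```text
clock: 41.72
eef_pos: [0.6422, 0.0716, 0.0416]
tcp_rot: [[-0.182, 0.983, 0.001], [0.983, 0.182, -0.002], [-0.002, 0.001, -1.0]]
contact_force: [-1.5, -3.6, 5.6]
grip_width: 0.0289
grasp_force: 30.3
```

play_rows:
  translation:
    - [0.001,0,0]
    - [0.0015,0,0]
    - [0.0015,0,0]
  turn:
    - [0,0,0]
    - [0,0,0]
    - [0,0,0]
  fingers: [-1,-1,-1]

```text
clock: 42.1
eef_pos: [0.6419, 0.0731, 0.0416]
tcp_rot: [[-0.182, 0.983, 0.001], [0.983, 0.182, -0.002], [-0.002, 0.0, -1.0]]
contact_force: [-3.0, -4.1, 6.5]
grip_width: 0.029
grasp_force: 30.2
```

play_rows:
  translation:
    - [0,0,0]
    - [0,0,0]
    - [0,0,-0.03]
    - [0,0,-0.08]
    - [0,-0.03,-0.1]
  turn:
    - [0,0,0]
    - [0,0,0]
    - [0,0,0]
    - [0,0,0]
    - [0,0,0]
  fingers: [0.4,0.4,0.4,0.4,0.4]

```text
clock: 42.72
eef_pos: [0.6156, 0.0698, 0.1436]
tcp_rot: [[-0.185, 0.983, 0.008], [0.983, 0.185, -0.0], [-0.002, 0.008, -1.0]]
contact_force: [-0.3, -0.6, -0.3]
grip_width: 0.0596
grasp_force: 0.0
```

play_rows:
  translation:
    - [0,-0.06,0]
    - [0,-0.12,0]
    - [0,-0.15,0]
    - [0,-0.15,0]
  turn:
    - [0,0,0]
    - [0,0,0]
    - [0,0,0]
    - [0,0,0]
  fingers: [0.4,0.4,0.4,0.4]

```text
clock: 43.22
eef_pos: [0.4628, 0.0421, 0.1411]
tcp_rot: [[-0.182, 0.983, -0.001], [0.983, 0.182, 0.001], [0.001, -0.001, -1.0]]
contact_force: [0.6, 0.8, 0.1]
grip_width: 0.0599
grasp_force: 0.0
```

```bash
python3 - <<'E'
from dep import *
from bench import manip
d=manip.get_image("top");e=manip.get_image("side")
u,v=np.round(pix(d,[[.638,.08,.05]])[0]).astype(int);b=cv2.resize(d["color"][v-25:v+25,u-25:u+25],(400,400),interpolation=cv2.INTER_CUBIC)
u,v=np.round(pix(e,[[.648,.05,.05]])[0]).astype(int);a=cv2.resize(e["color"][v-20:v+20,u-20:u+20],(400,400),interpolation=cv2.INTER_CUBIC)
cv2.imwrite("pics/p7.png",np.hstack([a,b]))
s=np.arange(-.052,.004,.0005)
h=hp(d,.055,(0,0),(1,0),np.linspace(-.008,.008,9),s)
i=np.flatnonzero((h>50)&(s<-.002));print("collar+plate",s[i[0]],s[i[-1]], "heel",s[np.flatnonzero((h>50)&(s>-.003))[0]])
sc,c=prof(d,.046,(-.045,0),(1,0),[-.004,0,.004],.012);print(*[(round(-45+q*1000,1),*k.astype(int)) for q,k in zip(sc[:60:3],c[:60:3])])
z=.058;r=np.linspace(-.01,.01,12)
print("tip",step(d,z,(.044,0),(1,0),r/3,span=.008),[step(d,z,(.013,g*.018),(0,1),r,span=.007) for g in(1,-1)])
E
```

```text
collar+plate -0.04349999999999999 -0.004999999999999956 heel 0.000500000000000049
(np.float64(-57.0), np.int64(67), np.int64(62), np.int64(63)) (np.float64(-56.1), np.int64(66), np.int64(60), np.int64(61)) (np.float64(-55.2), np.int64(64), np.int64(58), np.int64(60)) (np.float64(-54.3), np.int64(63), np.int64(57), np.int64(60)) (np.float64(-53.4), np.int64(61), np.int64(56), np.int64(60)) (np.float64(-52.5), np.int64(60), np.int64(55), np.int64(58)) (np.float64(-51.6), np.int64(63), np.int64(59), np.int64(62)) (np.float64(-50.7), np.int64(77), np.int64(73), np.int64(76)) (np.float64(-49.8), np.int64(99), np.int64(96), np.int64(98)) (np.float64(-48.9), np.int64(127), np.int64(124), np.int64(126)) (np.float64(-48.0), np.int64(153), np.int64(149), np.int64(152)) (np.float64(-47.1), np.int64(168), np.int64(165), np.int64(168)) (np.float64(-46.2), np.int64(174), np.int64(172), np.int64(174)) (np.float64(-45.3), np.int64(176), np.int64(172), np.int64(174)) (np.float64(-44.4), np.int64(178), np.int64(172), np.int64(174)) (np.float64(-43.5), np.int64(182), np.int64(174), np.int64(175)) (np.float64(-42.6), np.int64(189), np.int64(178), np.int64(178)) (np.float64(-41.7), np.int64(193), np.int64(181), np.int64(181)) (np.float64(-40.8), np.int64(195), np.int64(182), np.int64(182)) (np.float64(-39.9), np.int64(195), np.int64(182), np.int64(182))
tip (np.float64(0.1), np.float64(7.03)) [(np.float64(0.8), np.float64(5.51)), (np.float64(-0.4), np.float64(-6.19))]
```

View pics/p7.png

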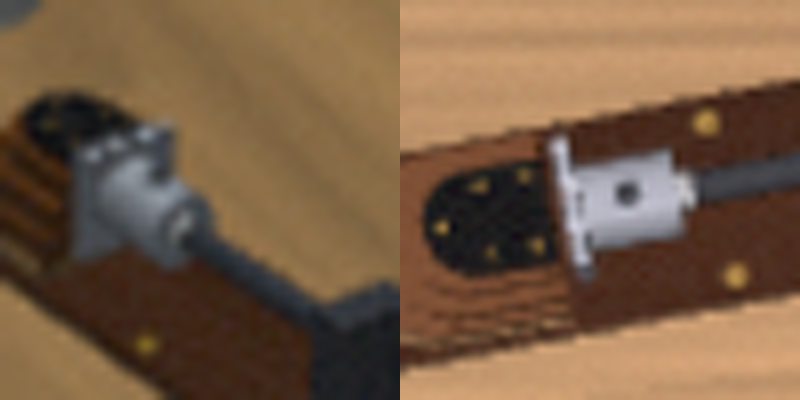

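The white ring now shows whole, just behind the collar at (686,188), and the stop's rear end is at its seat-side edge. The heel is undisturbed, so I'm handing in.

```bash
python3 -c "
from bench import manip
print(manip.job_done())"
```

```text
the job is handed in; nothing more can be done
None
```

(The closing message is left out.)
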